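Draw the bottom plinth blank from the dispenser and lay it on the painting stand

ROBOT

A 6-joint arm with a two-finger parallel gripper is mounted at the origin on the work surface. World frame = base frame: x ahead of the robot, y to its left, z up, the work surface at z = 0. Lengths are in mm, angles in rad, forces in N, time in s.
With the tool pointing down it reaches from about 275 to 750 mm from the base axis. Payload 10.2 kg.
Tool frame: the origin (TCP) lies at the very end of the fingers, on their centre line; the grasp point (between the pads) lies behind it (ctrl.grasp_offset is the z of the grasp point in the tool frame, in mm); z points along the fingers, y is the direction in which the jaws open and shut (so a half turn about z gives the same grasp; the last joint's range is limited). The gripper opens to 85 mm and grips with 20 to 120 N. Pads are 22 mm wide; open, the fingers measure 114 mm over their backs; the gripper's body (76 mm by 85 mm) begins 54 mm behind the grasp point. The pads swing forward as they close: fully open they stand 13 mm farther back than shut.
Start: joints at [-1.468, 0.313, 1.498, -0, 1.331, -0.223], TCP at [168.022, -497.393, 200.394] pointing down, gripper open.
Joint ranges: [-2.94, 2.94], [-0.97, 2.17], [0.19, 2.56], [-1.23, 4.37], [0.02, 3.11], [-2.88, 2.88]. Speed limits (rad/s): [2.39, 2.39, 3.01, 3.14, 3.14, 3.14].

INTERFACE

Orientations are given as a unit quaternion [w, x, y, z].
In Python, from rig import ctrl, capture, job gives the robot as it stands. The module is installed in compiled form; this text tells all that it offers.
- The arm moves only by the tool move_arm, never from a script. Its argument "series" is a list of rows, each a list of 7 numbers: the turn, a rotation vector about the tool's x, y, z in rad, then the shift along the tool's x, y, z in cm, then the opening, from 0 (shut) to 1 (fully open). A call has 1 to 5 rows; each row is the pose to reach, as a shift and turn from the pose measured when the call began, along the tool's axes at that moment; what a row does not reach only later rows make up. A row lasts 1/12 s, in which the tool goes at most 41.7 mm and 7.16 degrees, less where a joint would pass 70% of its speed; a pose out of reach is approached as far as the arm can. A call with a gripper value outside its range is refused whole. The fingers move at their own pace and stop on an object; "grip_force" is the grip in N (left out, the last holds). Time passes only in rows, so rows that repeat a pose let the fingers close. It gives the time, the measured TCP pose, the force and the opening at its end, in the units of the state.
- ctrl.sense(): the state, without advancing time (a new reading comes with each control period).
- capture(name): name is "scene" or "side" or "wrist"; returns a dict with "frame" (480x640x3 uint8, red, green, blue), "mtx" (3x3 intrinsics, pixels), "dist" ([k1, k2, p1, p2, k3] as OpenCV has them; the pictures are not rectified), "R" (3x3) and "t" (3): a world point X has camera coordinates R X + t. Camera axes: x right, y down, z forward; pixel columns grow to the right and rows downward; lengths in mm; the calibration is good to about 2 mm. A picture is of the moment at which its call begins. There is no depth.
- job.finish_job(): hands the job in, once; it reports no verdict.
The state is a dict: "time_s": time; "joints": joint angles; "dq": joint speeds; "tau": joint torques, N m; "eef_pos": TCP position; "ee_rot": TCP orientation; "force": force on the tool from outside, world axes, zero at the start; "wrist_torque": the same for the moment, N m; "grip_width": opening from 0.0 (shut) to 1.0 (fully open).
Only numpy, scipy, OpenCV 4.12 (cv2) and the standard library are available. Lean on these libraries where they do the work, as an engineer would, in place of code of your own. Each camera call takes 0.05 s, during which the arm holds its last target.

TASK

Take the bottom plinth blank, the one poking out, from the dispenser: raise its nose over the little lip and draw it out through the slot, leaving the other blanks in the column. Lay it flat (don't drop it) across the two bars of the painting stand, centred and square to the bars, and let go. Leave the jars, brush cup, palette and dish where they are.

Things in the scene. Friction and masses are not known exactly. Their poses are not given: they have to be found in the camera images.
- blank_1: the bottom blank: plain pale hardwood plate 160 mm long (its x), 50 wide (y), 14 thick (z, up), 60 to 110 g; origin at the centre of its underside. It lies on the dispenser's floor under the three others, with 65 mm (its -x end, the nose) poking out of the column over the narrow ledge, the nose 3 mm short of the lip. It can be pinched across its width, from above.
- blank_2: hardwood plinth blank like blank_1 (160 x 50 x 14 mm, origin at the centre of its underside, x along its length, z up), lying in the dispenser's column, directly on blank_1; it sinks to the floor of the column when blank_1 is drawn.
- blank_3: hardwood plinth blank like blank_1 (160 x 50 x 14 mm, origin at the centre of its underside, x along its length, z up), lying in the dispenser's column, second above blank_1.
- blank_4: hardwood plinth blank like blank_1 (160 x 50 x 14 mm, origin at the centre of its underside, x along its length, z up), lying in the dispenser's column, on top of the stack.
- dispenser: grey plastic gravity dispenser, fixed. Origin on the table under its column's centre; blanks are drawn along its -x; z up. Column 164 mm (x) by 54 mm (y) inside, floor top at z = 30 mm, walls 6 mm thick up to z = 85 mm, open on top and partly at the sides, 66 mm wide outside. The foot board under it all is 66 mm wide, 8 mm thick, x from -158 to +94 mm.
- slot (a point): middle of the slot under the front wall, 82 mm in front (-x) of the dispenser's origin, on the inner face of the wall, at floor level (z = 30 mm). The slot is 25 mm high and as wide as the column; the front wall is 6 mm thick. Same axes as the dispenser.
- lip (a point): top middle of the lip at the end of the ledge. The ledge is 28 mm wide, top level with the column's floor (30 mm above the table), and reaches 154 mm in front (-x) of the dispenser's origin; the lip on its last 6 mm is 28 mm wide and stands 5 mm above it. Same axes as the dispenser.
- stand: painting stand, fixed to the table: plywood board 130 x 130 x 8 mm with two parallel dark wooden bars on it. Origin under the centre of the board, on the table. The bars run along its y (120 mm long, 12 mm wide, 28 mm high), centred at x = -36 and +36 mm; their tops are at z = 36 mm. The blank is to lie along its x axis, either way round.
- stand_top (a point): point midway between the two bars at the height of their tops (36 mm above the table): where the centre of the laid blank's underside belongs. Same axes as the stand.
- jar_a: closed paint jar, diameter 42, height 70 mm, origin under its centre; stands beside the dispenser
- jar_b: closed paint jar, diameter 44, height 72 mm, origin under its centre; stands beside the dispenser or the stand
- jar_c: closed paint jar, diameter 44, height 66 mm, origin under its centre; stands beside the stand
- jar_d: closed paint jar, diameter 52, height 80 mm, origin under its centre; stands beside the stand or the dispenser
- brush_cup: white plastic cup, diameter 80, height 110 mm, with brushes up to 215 mm; origin under its centre
- palette: dark round metal palette plate, diameter 128, 8 mm thick; origin under its centre
- dish: small aluminium paint dish, diameter 68, height 14 mm; origin under its centre

How it is judged:
By the outcome, as a careful person would: the job done as asked, in the order asked, and still so for the second after the job is handed in, with the robot touching nothing.
It also fails if it takes over 42 s, if anything falls off the work surface, if the arm or the gripper's body presses on something with over 40 N, if the wrist force passes 120 N, or if a joint passes its speed limit or range.

## Working session

There is one attempt and no reset: what is moved stays moved. The work goes in short steps, Python scripts to look and compute and a tool call to move; the robot and the scene stay as the last step left them, time stands still between calls to the robot, and variables do not carry over. Pictures are saved under pics/ and viewed, and the job is handed in when it is done.

Besides the shell and the picture viewer there is one more tool, called after "Call:" by a JSON object that holds its "name" and its "arguments", one argument or row to a line. move_arm: Moves the arm, as the interface text tells. Its arguments: {"type":"object","properties":{"series":{"type":"array","items":{"type":"array","items":{"type":"number"}}},"grip_force":{"type":"number"}},"required":["series"]}

```bash
mkdir -p pics
python3 - <<'E'
from rig import ctrl,capture,job
import cv2,pickle
d={}
for n in("scene","side","wrist"):
    c=capture(n);d[n]=c;cv2.imwrite(f"pics/{n}0.png",c["frame"][:,:,::-1])
    print(n,c["mtx"].tolist(),c["dist"],(-c["R"].T@c["t"]).round(1))
pickle.dump(d,open("c0.pkl","wb"))
print(ctrl.sense(),ctrl.grasp_offset)
E
```

```text
scene [[558.3137769474376, 0.0, 325.84569876653984], [0.0, 558.3137769474376, 237.70249690806475], [0.0, 0.0, 1.0]] [-0.0665979  0.         0.         0.         0.       ] [960.3 681.7 756.6]
side [[594.4976055648414, 0.0, 327.8845598859136], [0.0, 594.4976055648414, 239.14938928228074], [0.0, 0.0, 1.0]] [-0.20115043  0.          0.          0.          0.        ] [ 60.  813.6 703.7]
wrist [[410.5587229481942, 0.0, 314.5709041806905], [0.0, 410.5587229481942, 240.24163642708442], [0.0, 0.0, 1.0]] [-0.06539002  0.          0.          0.          0.        ] [ 240.9 -472.8  374.5]
{'time_s': 0.15, 'joints': array([-1.46842613e+00,  3.13322605e-01,  1.49822299e+00, -1.15105414e-06,
        1.33104307e+00, -2.23417043e-01]), 'dq': array([-0.0012546 , -0.00232268, -0.00213359, -0.00088418,  0.00020796,
        0.00020717]), 'tau': array([ 2.31545906e-03, -4.12366748e+01, -2.59795600e+01, -1.42624972e-04,
        3.22844542e-03,  1.42113453e-05]), 'eef_pos': array([ 167.985309  , -497.1664978 ,  199.98088538]), 'ee_rot': array([-4.97125604e-04,  9.86762000e-01,  1.62174310e-01,  2.95645139e-05]), 'force': array([ 1.48253406, -0.05202409, -0.33864381]), 'wrist_torque': array([ 0.00455746, -0.00578047, -0.01052712]), 'grip_width': 0.9999550310255853} -18.700000000000003
```

View pics/scene0.png

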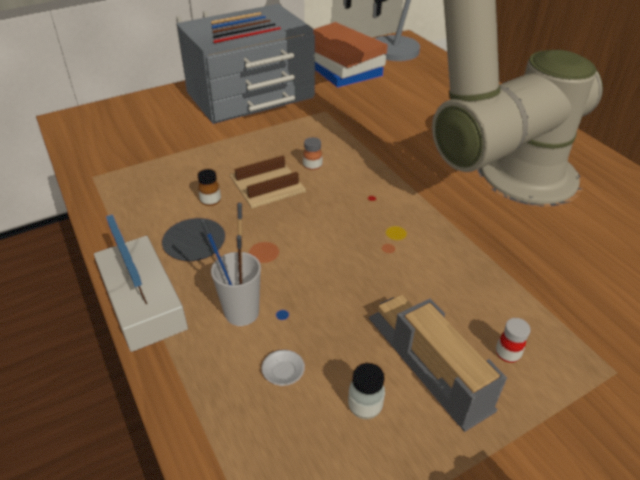

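View pics/side0.png

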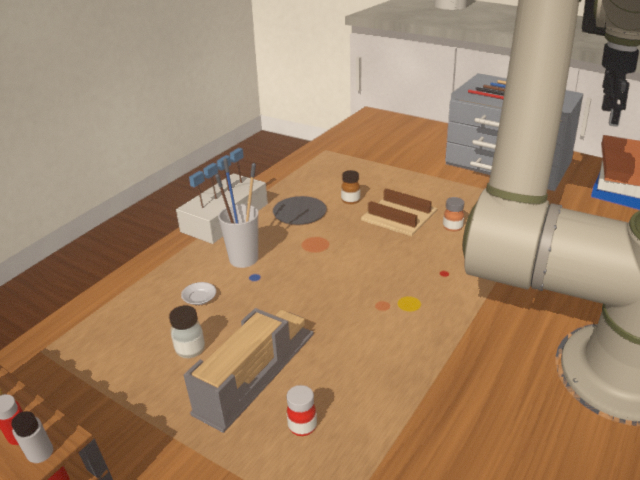

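View pics/wrist0.png

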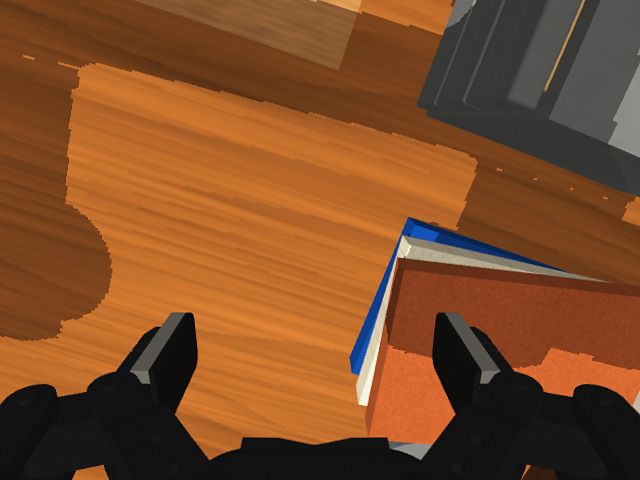

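The scene view shows the dispenser near (440,360) with its nose at (395,303). The stand is near (270,180), and the jars are at (367,390), (513,340), (208,187) and (312,153). The side view shows the same things. I'll zoom in next to pick pixels.

```bash
cat > h.py <<'E'
import numpy as np,cv2
from scipy.spatial.transform import Rotation as Rot
def ray(c,uv):
    p=cv2.undistortPoints(np.array([[uv]],float),c["mtx"],c["dist"])[0,0]
    d=c["R"].T@np.array([p[0],p[1],1]); o=-c["R"].T@c["t"]
    return o,d/np.linalg.norm(d)
def plane(c,uv,z):
    o,d=ray(c,uv); return o+d*(z-o[2])/d[2]
def tri(c1,u1,c2,u2):
    o1,d1=ray(c1,u1);o2,d2=ray(c2,u2)
    s=np.linalg.lstsq(np.c_[d1,-d2],o2-o1,rcond=None)[0]
    a=o1+s[0]*d1;b=o2+s[1]*d2
    return (a+b)/2,np.linalg.norm(a-b)
def proj(c,X):
    return cv2.projectPoints(np.array([X],float),cv2.Rodrigues(c["R"])[0],c["t"],c["mtx"],c["dist"])[0][0,0]
def crop(c,x,y,w,h,s,name):
    cv2.imwrite(name,cv2.resize(c["frame"][y:y+h,x:x+w,::-1],None,fx=s,fy=s,interpolation=cv2.INTER_CUBIC))
E
python3 - <<'E'
import pickle
from h import *
d=pickle.load(open("c0.pkl","rb"))
crop(d["scene"],360,280,160,150,4,"pics/s1.png")
crop(d["scene"],190,120,160,110,4,"pics/s2.png")
crop(d["side"],170,290,160,150,4,"pics/s3.png")
crop(d["side"],330,160,160,100,4,"pics/s4.png")
E
```

```text
(no output)
```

View pics/s1.png

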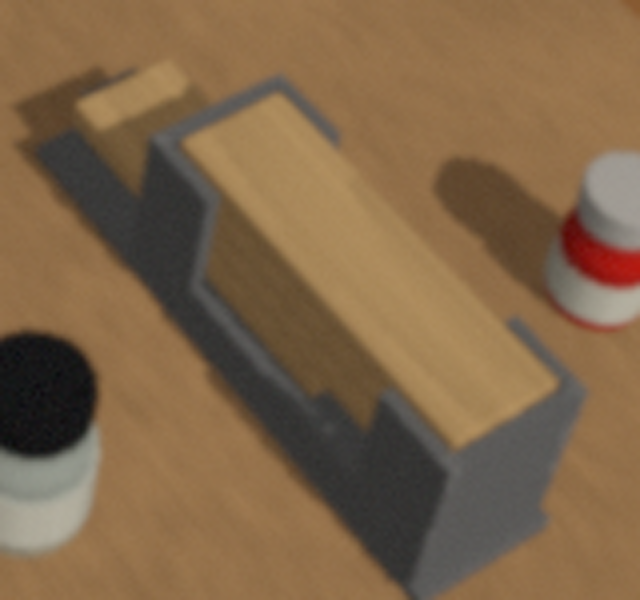

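View pics/s2.png

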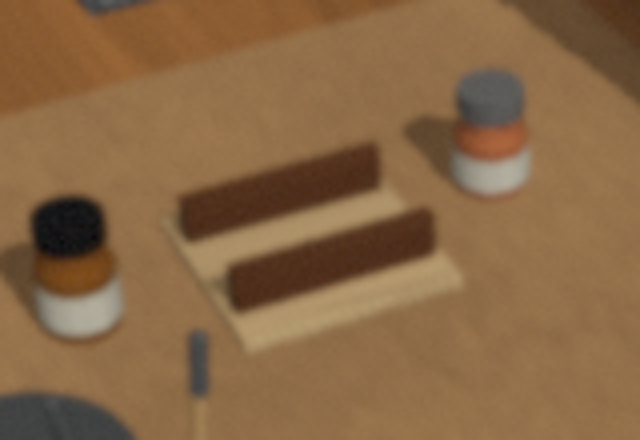

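View pics/s3.png

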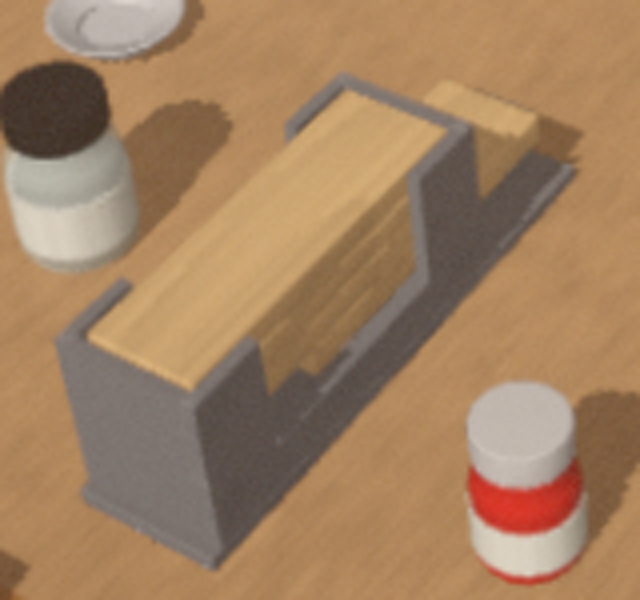

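View pics/s4.png

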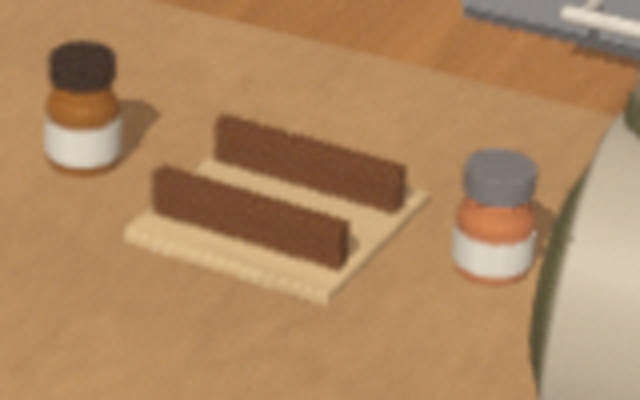

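Run:
```python
import pickle
from h import *
d=pickle.load(open("c0.pkl","rb"));S,T=d["scene"],d["side"]
def u(p,x,y): return (p[0]/4+x-.375,p[1]/4+y-.375)
print("disp z85 scene FL FR BL BR")
P=[plane(S,u(p,360,280),85) for p in((150,140),(280,80),(450,460),(583,388))]
for p in P: print(p.round(1))
print("side")
Q=[plane(T,u(p,170,290),85) for p in((470,130),(343,78),(197,400),(60,342))]
for p in Q: print(p.round(1))
print("nose top z44 scene"); 
for p in((76,102),(170,60),(190,82),(97,128)): print(plane(S,u(p,360,280),44).round(1))
print("nose side")
for p in((447,83),(540,120),(532,140),(425,102)): print(plane(T,u(p,170,290),44).round(1))
print("board z8 scene");
for p in((165,220),(247,345),(463,280)): print(plane(S,u(p,190,120),8).round(1))
print("bar tops z36 scene")
for p in((181,197),(375,143),(228,265),(432,208)): print(plane(S,u(p,190,120),36).round(1))
print("side board near L,near R, right"); 
for p in((125,232),(328,295),(430,197)): print(plane(T,u(p,330,160),8).round(1))
for p in((218,117),(405,165),(155,168),(348,220)): print(plane(T,u(p,330,160),36).round(1))
print("jars caps")
for p,z in(((35,375),70),((620,190),70)): print(plane(S,u(p,360,280),z).round(1))
for p,z in(((68,215),70),((490,85),70)): print(plane(S,u(p,190,120),z).round(1))
for p,z in(((0,0),0),):pass
for p,z in(((52,100),70),((522,420),70)): print(plane(T,u(p,170,290),z).round(1))
for p,z in(((82,60),70),((500,165),70)): print(plane(T,u(p,330,160),z).round(1))
```

```text
disp z85 scene FL FR BL BR
[573.  253.7  85. ]
[509.2 253.8  85. ]
[565.5 423.1  85. ]
[504.5 424.5  85. ]
side
[503.8 252.9  85. ]
[567.  253.3  85. ]
[503.1 420.8  85. ]
[564.1 426.1  85. ]
nose top z44 scene
[564.6 195.2  44. ]
[516.  195.3  44. ]
[515.9 209.7  44. ]
[564.9 211.3  44. ]
nose side
[559.6 195.6  44. ]
[511.4 195.3  44. ]
[507.2 207.7  44. ]
[560.4 210.8  44. ]
board z8 scene
[ 619.9 -319.     8. ]
[ 625.7 -192.7    8. ]
[ 498.1 -187.3    8. ]
bar tops z36 scene
[ 616.4 -297.5   36. ]
[ 497.9 -293.2   36. ]
[ 619.1 -227.2   36. ]
[ 499.2 -220.7   36. ]
side board near L,near R, right
[ 621.7 -194.5    8. ]
[ 493.8 -191.7    8. ]
[ 487.4 -317.2    8. ]
[ 615.8 -295.8   36. ]
[ 496.9 -298.    36. ]
[ 618.8 -223.8   36. ]
[ 499.4 -225.9   36. ]
jars caps
[665.1 314.3  70. ]
[416.8 357.3  70. ]
[ 690.8 -265.    70. ]
[ 436.2 -268.4   70. ]
[675.8 314.8  70. ]
[409.  357.7  70. ]
[ 689.  -262.3   70. ]
[ 429.8 -267.5   70. ]
```

```bash
cat >> h.py <<'E'
def tgt(pos,yaw,s=None):
    """yaw: world angle of tool x, tool down. prints row from current pose"""
    if s is None:
        from rig import ctrl; s=ctrl.sense()
    w,x,y,z=s["ee_rot"]; R0=Rot.from_quat([x,y,z,w])
    c,n=np.cos(yaw),np.sin(yaw)
    R1=Rot.from_matrix(np.array([[c,n,0],[n,-c,0],[0,0,-1]]))
    rv=(R0.inv()*R1).as_rotvec(); sh=R0.inv().apply(np.array(pos)-s["eef_pos"])/10
    print("t",round(s["time_s"],2),"pos",s["eef_pos"].round(1),"yaw",np.degrees(np.arctan2(*R0.as_matrix()[[1,0],0])).round(2),"F",s["force"].round(1),"g",round(s["grip_width"],3)); print("row",rv.round(3),sh.round(2))
E
python3 - <<'E'
from h import *
tgt((330,-340,240),.95); tgt((558,-335,240),1.571)
import pickle
S,T=[pickle.load(open("c0.pkl","rb"))[k] for k in("scene","side")]
print(plane(S,(240,318),0),plane(T,(243,263),0), plane(S,(282,368),0), plane(S,(195,240),8))
print(plane(S,(240,206),215),tri(S,(240,206),T,(254,168)))
E
```

```text
t 0.15 pos [ 168.  -497.2  200. ] yaw 18.67 F [ 1.5 -0.1 -0.3] g 1.0
row [-0.001 -0.001 -0.624] [20.38 -9.71 -3.99]
t 0.15 pos [ 168.  -497.2  200. ] yaw 18.67 F [ 1.5 -0.1 -0.3] g 1.0
row [-1.000e-03 -1.000e-03 -1.245e+00] [42.14 -2.88 -3.99]
[767.8130181   71.80198803   0.        ] [749.99087633  71.76031716   0.        ] [ 7.50602687e+02  2.00052218e+02 -1.13686838e-13] [ 768.11353554 -148.61308849    8.        ]
[733.68095391  40.84737261 215.        ] (array([729.82888909,  30.14632992, 204.89826755]), np.float64(1.6314188162706842))
```

Call:
{"name": "move_arm", "arguments": {
  "series": [
    [0,0,-0.12,3,-3.5,-1.5,1],
    [0,0,-0.24,6,-7,-2.5,1],
    [0,0,-0.36,10,-9,-4,1],
    [0,0,-0.5,15,-9.7,-4,1],
    [0,0,-0.62,20,-9.7,-4,1]
  ]
}}

```text
time_s: 0.57
eef_pos: [297.7, -352.3, 240.6]
ee_rot: [0.001, 0.891, 0.453, 0.0]
force: [-0.0, -0.9, 0.4]
grip_width: 0.999
```

```bash
python3 -c "
from h import *
tgt((558,-335,240),1.571)"
```

```text
t 0.57 pos [ 297.7 -352.3  240.6] yaw 53.9 F [-0.  -0.9  0.4] g 0.999
row [ 0.001  0.001 -0.63 ] [16.74 20.01  0.08]
```

Call:
{"name": "move_arm", "arguments": {
  "series": [
    [0,0,-0.63,16.7,20,0.1,1],
    [0,0,-0.63,16.7,20,0.1,1],
    [0,0,-0.63,16.7,20,0.1,1],
    [0,0,-0.63,16.7,20,0.1,1],
    [0,0,-0.63,16.7,20,0.1,1]
  ]
}}

```text
time_s: 0.98
eef_pos: [506.7, -338.1, 239.4]
ee_rot: [0.0, 0.708, 0.706, -0.0]
force: [-1.3, -1.4, -0.1]
grip_width: 0.998
```

```bash
python3 -c "
from h import *
tgt((558,-335,240),1.571)"
```

```text
t 0.98 pos [ 506.7 -338.1  239.4] yaw 89.8 F [-1.3 -1.4 -0.1] g 0.998
row [ 0.     0.001 -0.004] [ 0.33  5.13 -0.06]
```

Call:
{"name": "move_arm", "arguments": {
  "series": [
    [0,0,-0.004,0.3,4,0,1],
    [0,0,-0.004,0.3,5.1,0,1],
    [0,0,-0.004,0.3,5.1,0,1],
    [0,0,-0.004,0.3,5.1,0,1]
  ]
}}

```text
time_s: 1.32
eef_pos: [557.7, -335.1, 238.5]
ee_rot: [-0.0, 0.707, 0.708, -0.0]
force: [-0.9, 0.1, 0.6]
grip_width: 1.004
```

```bash
python3 -c "
from h import *
from rig import capture,ctrl
import pickle
print(ctrl.sense()['dq'].round(4))
c=capture('wrist');pickle.dump(c,open('w1.pkl','wb'));cv2.imwrite('pics/w1.png',c['frame'][:,:,::-1])
print(-c['R'].T@c['t'])
tgt((538,165,220),1.571)"
```

```text
[-0.0254 -0.0388  0.0286 -0.0002 -0.0031 -0.0013]
[ 558.80633236 -259.01152836  413.04579332]
t 1.37 pos [ 557.1 -335.4  239.1] yaw 90.01 F [-0.3 -0.2  0.2] g 1.002
row [-0.  0. -0.] [50.04 -1.9   1.89]
```

View pics/w1.png

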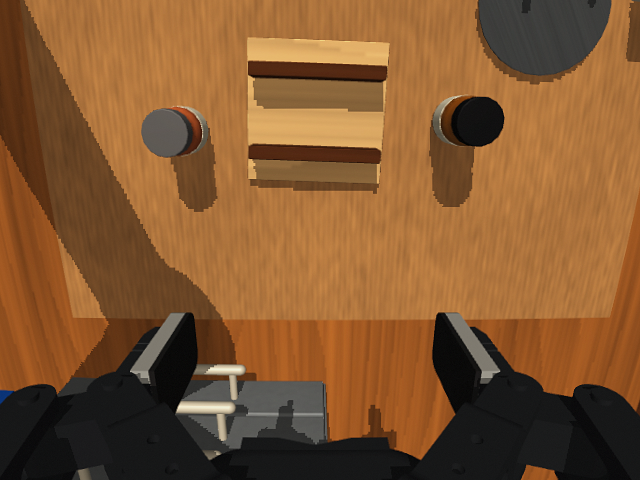

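The wrist view shows the stand centred near (318,112), with its bars at rows about 70 and 153. The jars are at (172,132) and (470,120), and the cabinet edge is near row 380. I'll measure the bars.

Run:
```python
from h import *
import pickle
c=pickle.load(open('w1.pkl','rb'))
crop(c,235,25,165,175,4,"pics/w1c.png")
f=c['frame'].astype(int)
m=((f.sum(2)<170)&(f[:,:,0]>f[:,:,2]+15)).astype(np.uint8)
m[:40]=0;m[200:]=0;m[:,:235]=0;m[:,400:]=0
for k in cv2.findContours(m,0,2)[0]:
    if cv2.contourArea(k)>200:
        r=cv2.minAreaRect(k);b=cv2.boxPoints(r);print(r)
        for p in b:print(p.round(1),plane(c,p,36)[:2].round(1))
d=pickle.load(open("c0.pkl","rb"));S=d["scene"]
print("cab",plane(S,(208,113),0),plane(S,(313,90),0))
# jars at base from wrist
```

```text
((314.41748046875, 153.26974487304688), (131.2769012451172, 15.407998085021973), 2.0825653076171875)
[248.5 158.6] [ 498.5 -299.1]
[249.1 143.2] [ 499.5 -285.4]
[380.3 148. ] [ 617.9 -289.4]
[379.7 163.4] [ 618.  -303.2]
((316.86273193359375, 71.11504364013672), (138.31802368164062, 16.633581161499023), 2.174743890762329)
[247.4  76.8] [ 500.3 -228.8]
[248.1  60.2] [ 501.4 -215.2]
[386.3  65.4] [ 620.1 -219.2]
[385.7  82.1] [ 620.1 -232.9]
cab [ 560.60483486 -621.55124975    0.        ] [ 249.9329718  -600.59270216    0.        ]
```

View pics/w1c.png

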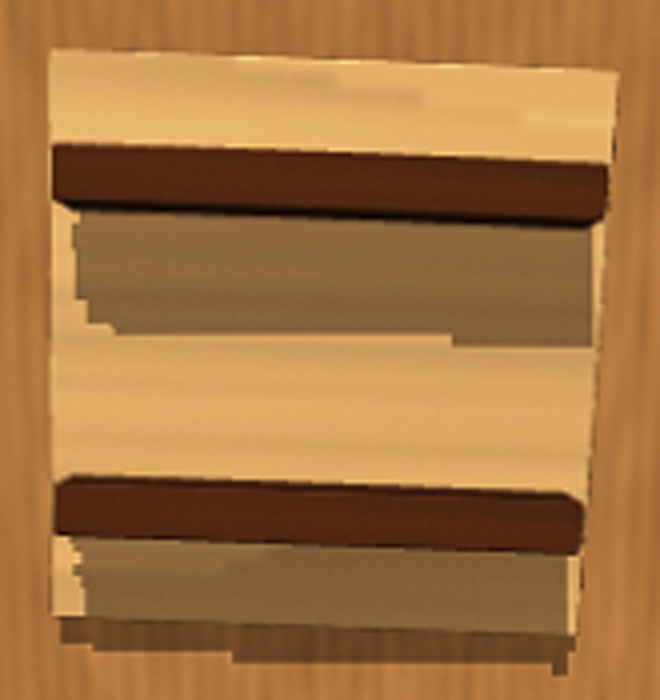

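Call:
{"name": "move_arm", "arguments": {
  "series": [
    [0,0,0,20,-1,0.5,1],
    [0,0,0,20,-1,0.5,1],
    [0,0,0,20,-1,0.5,1],
    [0,0,0,24,-1,0.5,1],
    [0,0,0,28,-1,0.5,1]
  ]
}}

```text
time_s: 1.78
eef_pos: [546.9, -126.1, 235.5]
ee_rot: [0.0, 0.708, 0.706, -0.0]
force: [1.3, 1.0, 0.1]
grip_width: 0.998
```

```bash
python3 -c "
from h import *
tgt((538,165,220),1.571)"
```

```text
t 1.78 pos [ 546.9 -126.1  235.5] yaw 89.89 F [1.3 1.  0.1] g 0.998
row [ 0.     0.001 -0.002] [29.11 -0.95  1.52]
```

Call:
{"name": "move_arm", "arguments": {
  "series": [
    [0,0,0,29,-1,1,1],
    [0,0,0,29,-1,1,1],
    [0,0,0,29,-1,1,1],
    [0,0,0,29,-1,1,1],
    [0,0,0,29,-1,1.5,1]
  ]
}}

```text
time_s: 2.2
eef_pos: [539.5, 81.6, 227.3]
ee_rot: [0.001, 0.708, 0.706, 0.0]
force: [1.0, -0.0, -0.3]
grip_width: 1.0
```

```bash
python3 -c "
from h import *
tgt((538,165,220),1.571)"
```

```text
t 2.2 pos [539.5  81.6 227.3] yaw 89.79 F [ 1.  -0.  -0.3] g 1.0
row [ 0.002  0.001 -0.004] [ 8.34 -0.18  0.72]
```

Call:
{"name": "move_arm", "arguments": {
  "series": [
    [0,0,0,4,0,0.4,1],
    [0,0,0,7,0,0.7,1],
    [0,0,0,8.3,-0.2,0.7,1],
    [0,0,0,8.3,-0.2,0.7,1],
    [0,0,0,8.3,-0.2,0.7,1]
  ]
}}

```text
time_s: 2.62
eef_pos: [537.6, 163.6, 220.6]
ee_rot: [0.001, 0.708, 0.706, 0.0]
force: [-0.2, 0.1, 0.9]
grip_width: 0.998
```

```bash
python3 -c "
from h import *
from rig import capture,ctrl
import pickle
c=capture('wrist');pickle.dump(c,open('w2.pkl','wb'));cv2.imwrite('pics/w2.png',c['frame'][:,:,::-1])
crop(c,200,60,200,200,4,'pics/w2c.png')
tgt((538,165,220),1.571)"
```

```text
t 2.67 pos [537.8 163.1 220.6] yaw 89.71 F [ 0.2 -0.4  0.4] g 1.0
row [ 0.002  0.002 -0.005] [0.19 0.02 0.06]
```

View pics/w2.png

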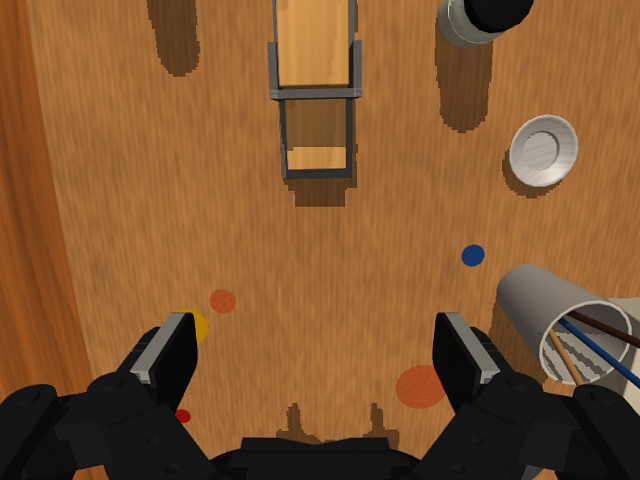

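The wrist view shows the nose between (287,170) and (347,147), the wall top at row about 93, and the lip and foot board end at row about 175.

```bash
python3 -c "
from h import *
import pickle
c=pickle.load(open('w2.pkl','rb'))
crop(c,255,80,120,110,6,'pics/w2c.png')"
```

```text
(no output)
```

View pics/w2c.png

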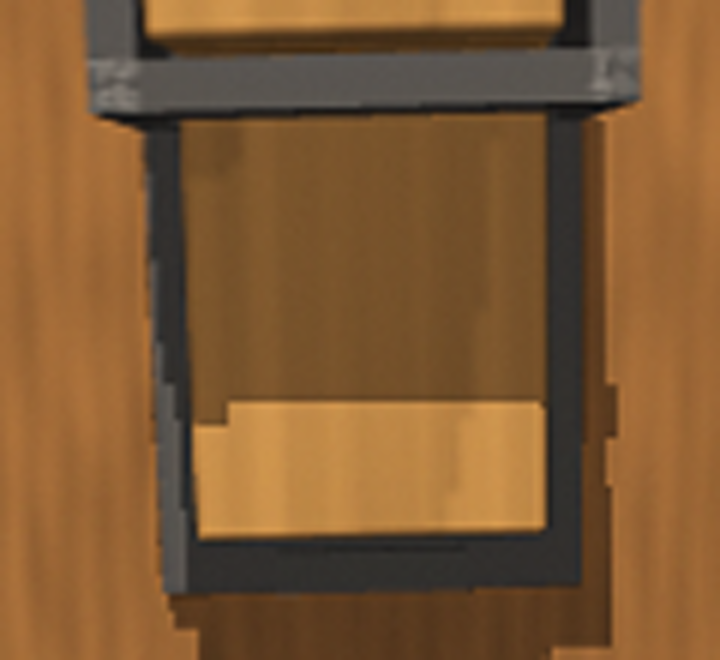

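```bash
python3 -c "
from h import *
import pickle
c=pickle.load(open('w2.pkl','rb'))
U=lambda x,y:((x/6+255-.417),(y/6+80-.417))
for n,z,ps in(('nose z44',44,((198,540),(547,528),(180,122),(546,112))),('wall top outer z85',85,((92,110),(638,100),(90,62),(636,48))),('foot z8',8,((165,592),(580,583)))):
  print(n)
  for p in ps: print(plane(c,U(*p),z)[:2].round(1))
"
```

```text
nose z44
[516.2 192.9]
[565.7 194.4]
[514.9 249.7]
[564.7 250.9]
wall top outer z85
[507.2 250. ]
[572.6 251. ]
[507.1 255.5]
[572.2 256.9]
foot z8
[508.5 179.9]
[573.9 181.1]
```

```bash
python3 -c "
from h import *
tgt((540.7,209.5,70),np.radians(91.2))"
```

```text
t 2.67 pos [537.8 163.1 220.6] yaw 89.71 F [ 0.2 -0.4  0.4] g 1.0
row [ 0.002  0.002 -0.026] [ 4.67  0.23 15.05]
```

Call:
{"name": "move_arm", "arguments": {
  "series": [
    [0.002,0.002,-0.026,2,0.1,2,1],
    [0.002,0.002,-0.026,4.7,0.2,5,1],
    [0.002,0.002,-0.026,4.7,0.2,9,1],
    [0.002,0.002,-0.026,4.7,0.2,12.5,1],
    [0.002,0.002,-0.026,4.7,0.2,14.5,1]
  ]
}}

```text
time_s: 3.08
eef_pos: [539.0, 207.8, 71.9]
ee_rot: [-0.001, 0.7, 0.714, -0.002]
force: [-0.8, -0.8, -1.1]
grip_width: 0.999
```

```bash
python3 -c "
from h import *
tgt((540.7,209.5,17),np.radians(91.2))"
```

```text
t 3.08 pos [539.  207.8  71.9] yaw 91.09 F [-0.8 -0.8 -1.1] g 0.999
row [-0.004  0.001 -0.002] [0.17 0.19 5.49]
```

Call:
{"name": "move_arm", "arguments": {
  "series": [
    [-0.004,0.001,-0.002,0.2,0.2,2,1],
    [-0.004,0.001,-0.002,0.2,0.2,4,1],
    [-0.004,0.001,-0.002,0.2,0.2,5.5,1],
    [-0.004,0.001,-0.002,0.2,0.2,5.5,1]
  ]
}}

```text
time_s: 3.42
eef_pos: [539.5, 207.5, 14.3]
ee_rot: [-0.002, 0.701, 0.714, -0.002]
force: [0.7, 0.2, 0.3]
grip_width: 1.002
```

```bash
python3 -c "
from h import *
from rig import capture
tgt((540.7,209.5,17),np.radians(91.2))
c=capture('wrist');cv2.imwrite('pics/w3.png',c['frame'][:,:,::-1])
c=capture('scene');crop(c,340,240,200,150,4,'pics/s5.png')"
```

```text
t 3.42 pos [539.5 207.5  14.3] yaw 91.06 F [0.7 0.2 0.3] g 1.002
row [-0.005  0.001 -0.002] [ 0.2   0.12 -0.27]
```

View pics/w3.png

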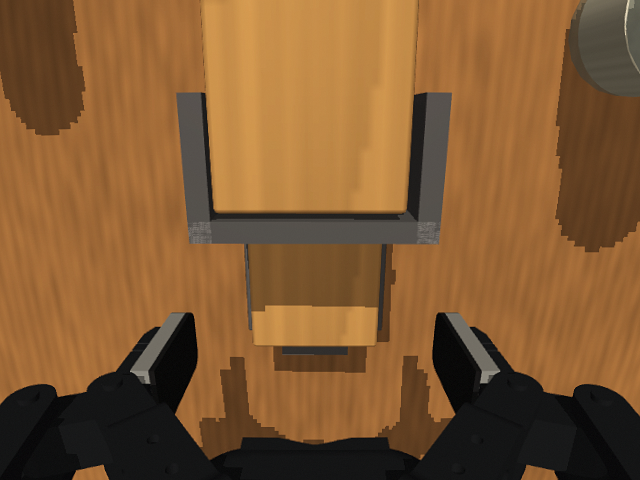

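View pics/s5.png

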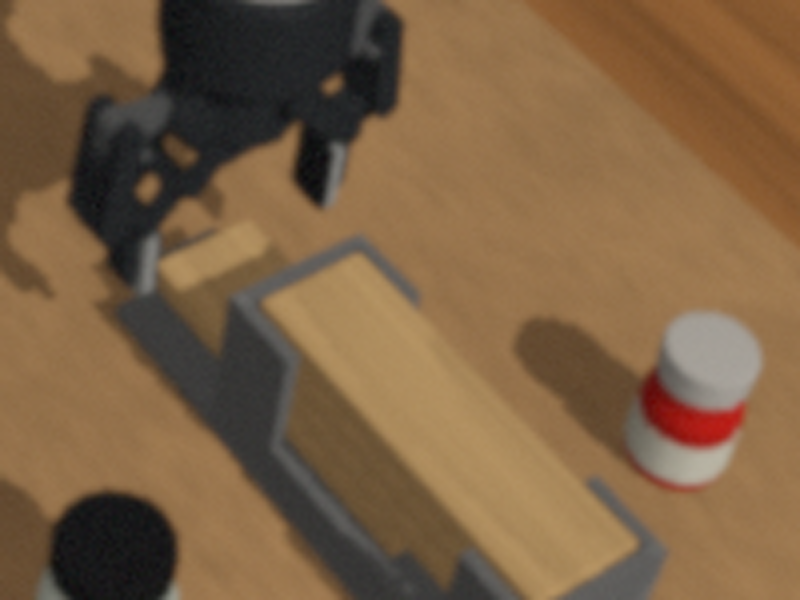

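Jaws (195 and 433) straddle the nose (252–377) evenly. I'll close now.

Call:
{"name": "move_arm", "arguments": {
  "series": [
    [-0.004,0,0,0.2,0,-0.2,0.85],
    [-0.004,0,0,0.2,0.1,-0.2,0.7],
    [-0.004,0,0,0.2,0.1,-0.2,0.5],
    [-0.004,0,0,0.2,0.1,-0.2,0.3],
    [-0.004,0,0,0.2,0.1,-0.2,0.3]
  ],
  "grip_force": 80
}}

```text
time_s: 3.93
eef_pos: [542.4, 210.5, 19.9]
ee_rot: [0.002, 0.7, 0.714, 0.002]
force: [-0.0, 0.6, -0.3]
grip_width: 0.313
```

Call:
{"name": "move_arm", "arguments": {
  "series": [
    [0,0,0,0,0,0,0.2],
    [0,0,0,0,0,0,0.2],
    [0,0,0,0,0,0,0.2]
  ]
}}

```text
time_s: 4.18
eef_pos: [542.4, 210.5, 19.9]
ee_rot: [0.002, 0.7, 0.714, 0.002]
force: [0.2, -0.2, 0.1]
grip_width: 0.199
```

```bash
python3 -c "
from h import *
from rig import capture
tgt((540.7,209.5,17),np.radians(91.2))
c=capture('wrist');cv2.imwrite('pics/w4.png',c['frame'][:,:,::-1])
c=capture('side');crop(c,220,250,150,120,5,'pics/s6.png')"
```

```text
t 4.18 pos [542.4 210.5  19.9] yaw 91.11 F [ 0.2 -0.2  0.1] g 0.199
row [ 0.005 -0.    -0.002] [-0.1  -0.17  0.29]
```

View pics/w4.png

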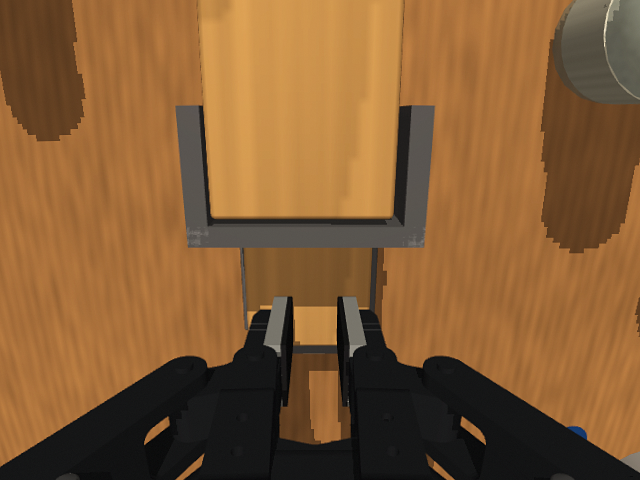

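View pics/s6.png

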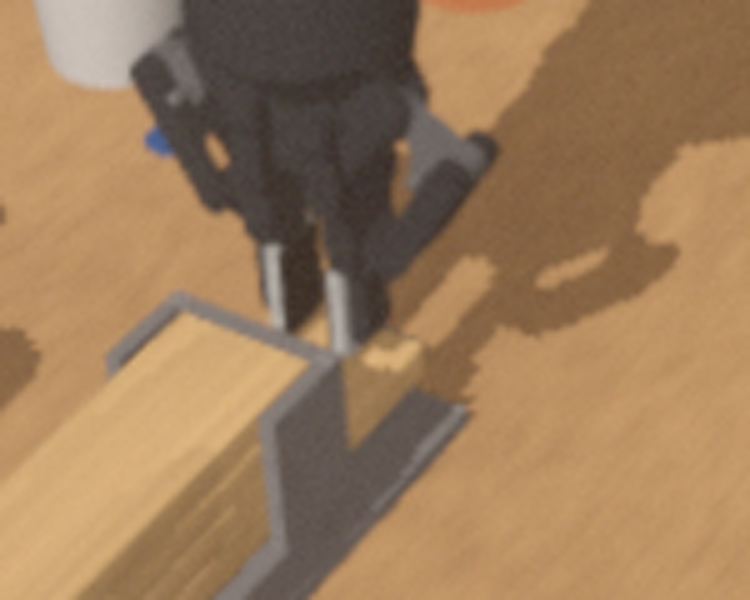

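The opening is 0.199, so the jaws shut without gripping. They seem to be above the blank even though the reading gives z = 20. I'll triangulate the fingertips before doing anything else.

Run:
```python
from h import *
from rig import capture,ctrl
import pickle
d={n:capture(n) for n in("scene","side","wrist")}
pickle.dump(d,open("c4.pkl","wb"))
s=ctrl.sense();w,x,y,z=s["ee_rot"];R0=Rot.from_quat([x,y,z,w])
for n in d:
    print(n,"TCP px",proj(d[n],s["eef_pos"]).round(1),"grasp px",proj(d[n],s["eef_pos"]+R0.apply([0,0,ctrl.grasp_offset])).round(1))
print(-d["wrist"]["R"].T@d["wrist"]["t"])
f=d["side"]["frame"].copy();cv2.circle(f,tuple(int(v) for v in proj(d["side"],s["eef_pos"]).round()),1,(255,0,0),-1);d["side"]["frame"]=f
crop(d["side"],240,270,100,80,8,'pics/s7.png')
f=d["scene"]["frame"].copy();cv2.circle(f,tuple(int(v) for v in proj(d["scene"],s["eef_pos"]).round()),1,(255,0,0),-1);d["scene"]["frame"]=f
crop(d["scene"],350,250,100,80,8,'pics/s8.png')
```

```text
scene TCP px [393.3 315.5] grasp px [394.4 308.3]
side TCP px [285.5 329.2] grasp px [284.8 321. ]
wrist TCP px [312.1 284.7] grasp px [311.9 302.6]
[541.19826249 286.45621475 194.41342029]
```

View pics/s7.png

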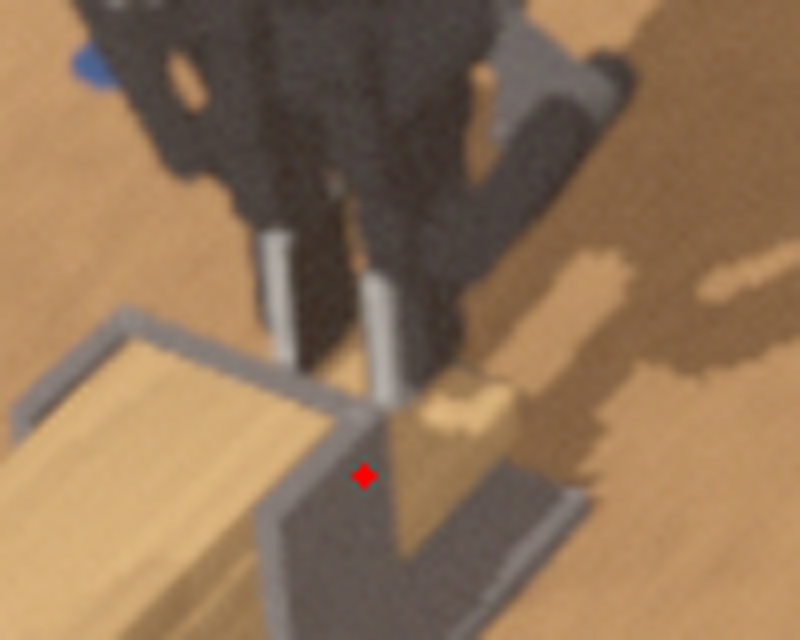

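View pics/s8.png

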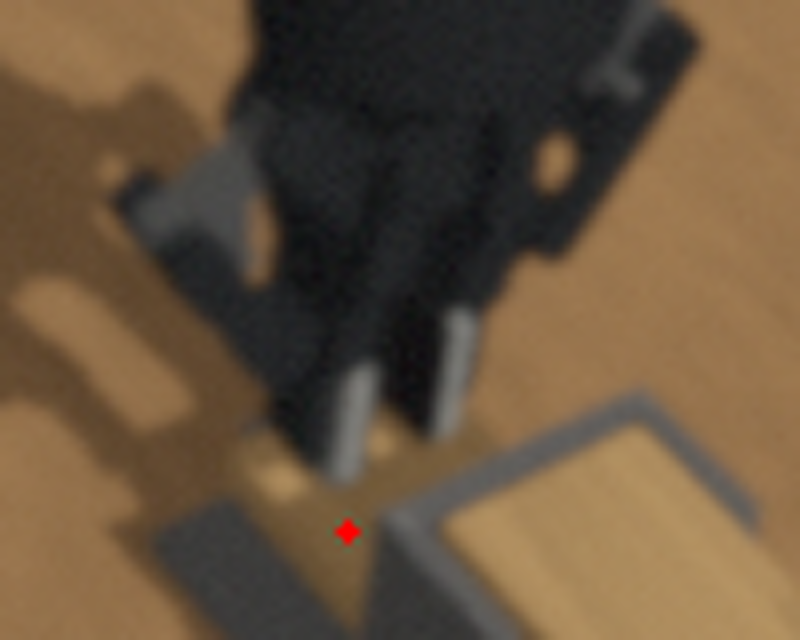

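Run:
```python
from h import *
import pickle
d=pickle.load(open("c4.pkl","rb"));S,T=d["scene"],d["side"]
u=lambda x,y,a,b:(x/8+a-.44,y/8+b-.44)
# tips: scene left(345,480) = +x finger ; right (445,435)
sl,sr=u(345,482,350,250),u(447,437,350,250)
for n,p,x in(("+x",sl,550),("-x",sr,533)):
    o,dd=ray(S,p); X=o+dd*(x-o[0])/dd[0]; print(n,X.round(1))
    for z in(20,33,45,55):print("  z",z,plane(S,p,z).round(1))
tl,tr=u(285,365,240,270),u(385,402,240,270)
print("tri",tri(S,sl,T,tl),tri(S,sr,T,tr))
# pad-top corners: scene (352,362),(458,310); side (275,230),(378,272)
for a,b in(((360,362),(278,230)),((462,310),(380,272))):
    print(tri(S,u(*a,350,250),T,u(*b,240,270)))
W=d["wrist"];cv2.imwrite('pics/w5.png',W["frame"][:,:,::-1])
for uv in((291,297),(339,297)):
    for z in (20,45,50,60):print(uv,z,plane(W,uv,z).round(1))
```

```text
+x [550.  215.5  44.3]
  z 20 [536.  199.6  20. ]
  z 33 [543.5 208.1  33. ]
  z 45 [550.4 216.   45. ]
  z 55 [556.2 222.5  55. ]
-x [533.  225.5  59. ]
  z 20 [509.1 200.   20. ]
  z 33 [517.1 208.5  33. ]
  z 45 [524.4 216.4  45. ]
  z 55 [530.6 222.9  55. ]
tri (array([554.50674561, 220.260237  ,  52.68037644]), np.float64(1.2364238028532681)) (array([528.88352772, 220.39270211,  53.24158662]), np.float64(2.307744219706975))
(array([554.08830955, 218.86353   ,  88.23788466]), np.float64(1.558186645025444))
(array([528.1237734 , 218.34849873,  88.31735727]), np.float64(0.10303234587019551))
(291, 297) 20 [532.6 204.2  20. ]
(291, 297) 45 [533.9 216.   45. ]
(291, 297) 50 [534.1 218.3  50. ]
(291, 297) 60 [534.6 223.   60. ]
(339, 297) 20 [555.  204.6  20. ]
(339, 297) 45 [553.  216.3  45. ]
(339, 297) 50 [552.6 218.6  50. ]
(339, 297) 60 [551.8 223.3  60. ]
```

All three views put the fingertips at z≈52, and the pads span 52–88. The state gives TCP z≈20, so the real tips sit about 32 mm higher than the reported TCP. The x and y readings agree. I'll open and go down in small steps, watching force and pictures.

Call:
{"name": "move_arm", "arguments": {
  "series": [
    [0.005,0,0,0,-0.2,0,1],
    [0.005,0,0,0,-0.2,0,1],
    [0.005,0,0,0,-0.2,0,1],
    [0.005,0,0,0,-0.2,0,1],
    [0.005,0,0,0,-0.2,0,1]
  ]
}}

```text
time_s: 4.85
eef_pos: [540.4, 210.4, 19.8]
ee_rot: [-0.0, 0.7, 0.714, 0.0]
force: [0.2, 0.3, -0.2]
grip_width: 0.893
```

Call:
{"name": "move_arm", "arguments": {
  "series": [
    [0,0,0,0,0,0.4,1],
    [0,0,0,0,0,0.8,1],
    [0,0,0,0,0,1.2,1],
    [0,0,0,0,0,1.6,1]
  ]
}}

```text
time_s: 5.18
eef_pos: [540.2, 210.4, 3.2]
ee_rot: [-0.0, 0.7, 0.714, -0.0]
force: [-0.3, -0.3, -0.4]
grip_width: 1.003
```

Run:
```python
from h import *
from rig import capture
import pickle
tgt((540,209.5,-5),np.radians(91.2))
d={n:capture(n) for n in("scene","side","wrist")}
pickle.dump(d,open("c5.pkl","wb"))
crop(d["side"],240,250,120,100,6,'pics/s9.png')
crop(d["scene"],340,240,120,100,6,'pics/s10.png')
```

```text
t 5.18 pos [540.2 210.4   3.2] yaw 91.11 F [-0.3 -0.3 -0.4] g 1.003
row [-0.001 -0.    -0.002] [-0.09 -0.02  0.82]
```

View pics/s9.png

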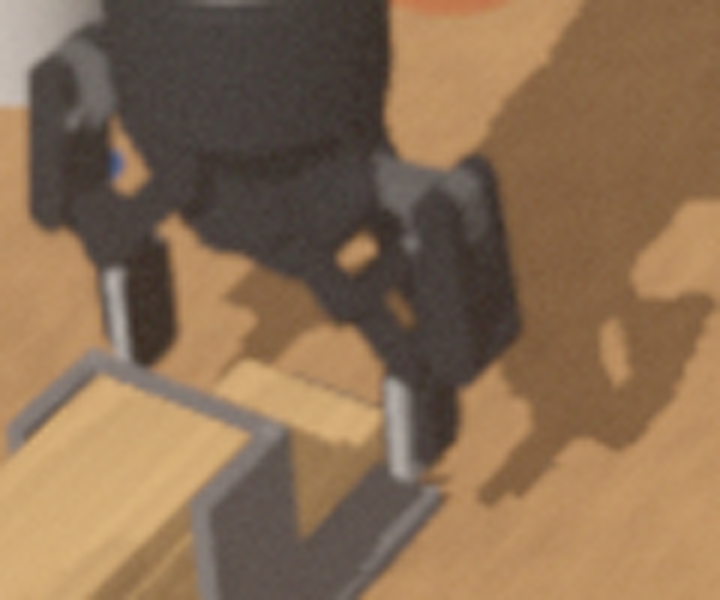

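View pics/s10.png

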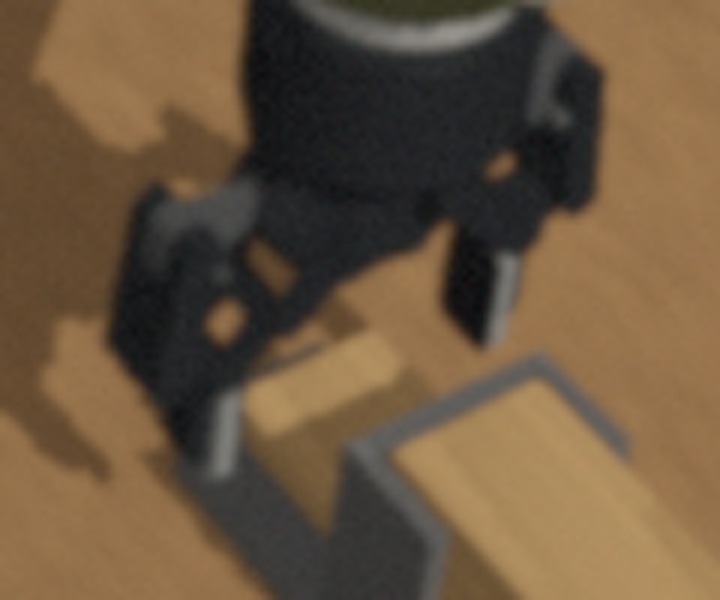

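Run:
```python
from h import *
import pickle
d=pickle.load(open("c5.pkl","rb"));S,T=d["scene"],d["side"]
u=lambda x,y,a,b:(x/6+a-.42,y/6+b-.42)
print(tri(S,u(222,476,340,240),T,u(125,361,240,250)))
print(tri(S,u(488,346,340,240),T,u(405,478,240,250)))
print("pad tops",tri(S,u(228,388,340,240),T,u(115,268,240,250)),tri(S,u(508,252,340,240),T,u(397,377,240,250)))
```

```text
(array([586.68307366, 220.46086215,  49.9842765 ]), np.float64(3.064503516760893))
(array([492.5652859 , 216.73559718,  46.4469198 ]), np.float64(1.5102945593773025))
pad tops (array([586.79735   , 219.18189901,  83.8633824 ]), np.float64(1.4335973107578572)) (array([492.08862162, 217.4277251 ,  84.46460626]), np.float64(0.26152465006459463))
```

The open tips measure z≈48 against a reading of 3, so the pads really are high. The offset is about 32 mm shut and 45 mm open, which matches the 13 mm swing. I need a reading of about −17 for the tips to be near z 21 at grasp width.

Call:
{"name": "move_arm", "arguments": {
  "series": [
    [0,0,0,0,0,0.5,1],
    [0,0,0,0,0.05,1.0,1],
    [0,0,0,0,0.05,1.5,1],
    [0,0,0,0,0.05,2.0,1]
  ]
}}

```text
time_s: 5.67
eef_pos: [540.5, 210.4, -17.3]
ee_rot: [-0.001, 0.7, 0.714, -0.0]
force: [-0.0, 0.8, -0.5]
grip_width: 1.001
```

Run:
```python
from h import *
from rig import capture
import pickle
tgt((540,209.5,-17),np.radians(91.2))
d={n:capture(n) for n in("side",)}
crop(d["side"],240,250,120,100,6,'pics/s11.png')
```

```text
t 5.67 pos [540.5 210.4 -17.3] yaw 91.1 F [-0.   0.8 -0.5] g 1.001
row [-0.001 -0.    -0.002] [-0.09 -0.05 -0.03]
```

View pics/s11.png

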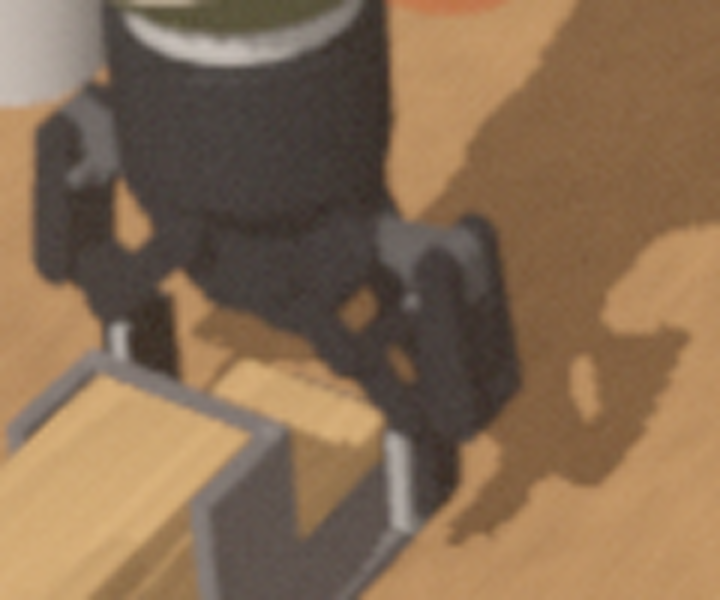

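The pads now straddle the nose, and the near pad's tip at (405,530) is level with the foot board side. Closing, with a check on the way.

Call:
{"name": "move_arm", "arguments": {
  "series": [
    [0,0,0,0,0,0,0.8],
    [0,0,0,0,0,0,0.65],
    [0,0,0,0,0,0,0.5],
    [0,0,0,0,0,0,0.5],
    [0,0,0,0,0,0,0.5]
  ],
  "grip_force": 70
}}

```text
time_s: 6.13
eef_pos: [540.1, 210.3, -17.8]
ee_rot: [-0.001, 0.7, 0.714, -0.001]
force: [-1.1, 0.1, 2.9]
grip_width: 0.574
```

Run:
```python
from h import *
from rig import capture
tgt((540,209.5,-17),np.radians(91.2))
c=capture("wrist");cv2.imwrite('pics/w6.png',c['frame'][:,:,::-1])
c=capture("side");crop(c,240,250,120,100,6,'pics/s12.png')
```

```text
t 6.13 pos [540.1 210.3 -17.8] yaw 91.11 F [-1.1  0.1  2.9] g 0.574
row [-0.002  0.    -0.002] [-0.08 -0.01 -0.08]
```

View pics/w6.png

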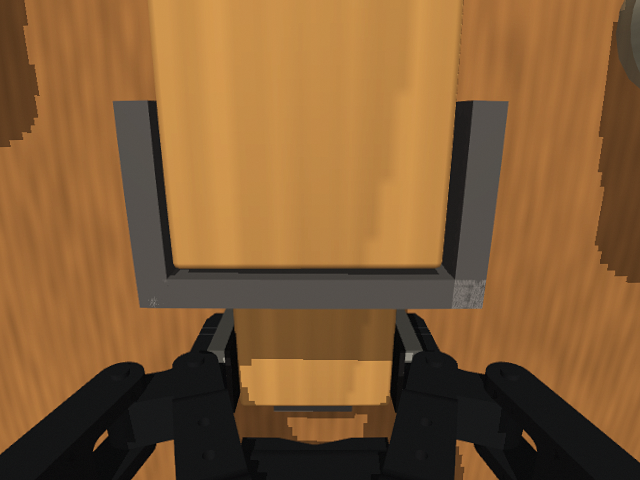

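View pics/s12.png

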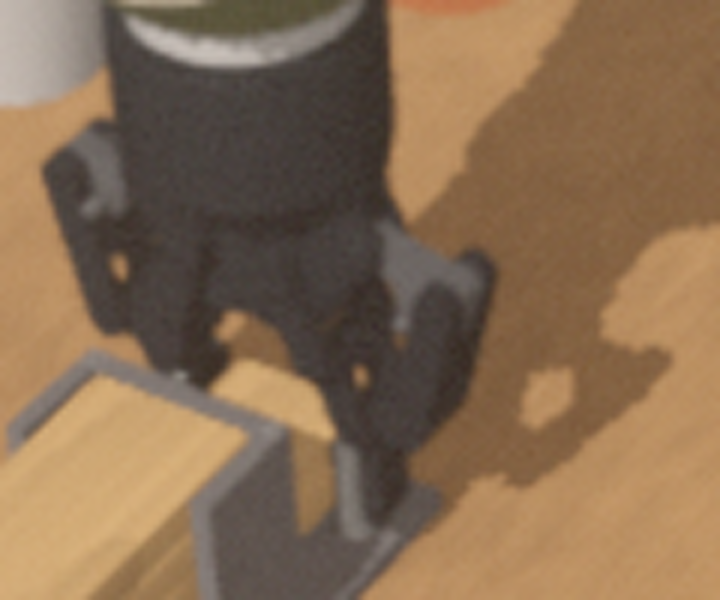

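Gripped: opening 0.574 × 85 ≈ 49 mm. Next I'll tilt and lift the nose about the tail end.

Call:
{"name": "move_arm", "arguments": {
  "series": [
    [0,0,0,0,0,0,0.4],
    [0,-0.015,0,-0.07,0,-0.2,0.4],
    [0,-0.03,0,-0.14,0,-0.45,0.4],
    [0,-0.046,0,-0.22,0,-0.7,0.4],
    [0,-0.046,0,-0.22,0,-0.7,0.4]
  ]
}}

```text
time_s: 6.65
eef_pos: [540.3, 208.2, -10.4]
ee_rot: [0.016, 0.7, 0.714, -0.017]
force: [0.7, 0.1, -0.8]
grip_width: 0.571
```

Run:
```python
from h import *
from rig import capture
tgt((540,209.5,-11),np.radians(91.2))
c=capture("side");crop(c,220,250,120,100,6,'pics/s13.png')
c=capture("scene");crop(c,360,270,120,100,6,'pics/s14.png')
```

```text
t 6.65 pos [540.3 208.2 -10.4] yaw 91.17 F [ 0.7  0.1 -0.8] g 0.571
row [-0.002  0.048 -0.001] [ 0.13 -0.02  0.05]
```

View pics/s13.png

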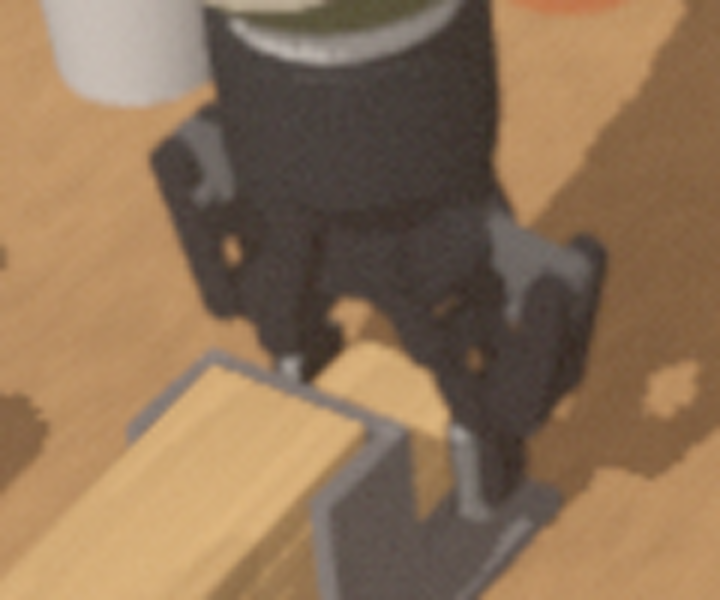

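View pics/s14.png

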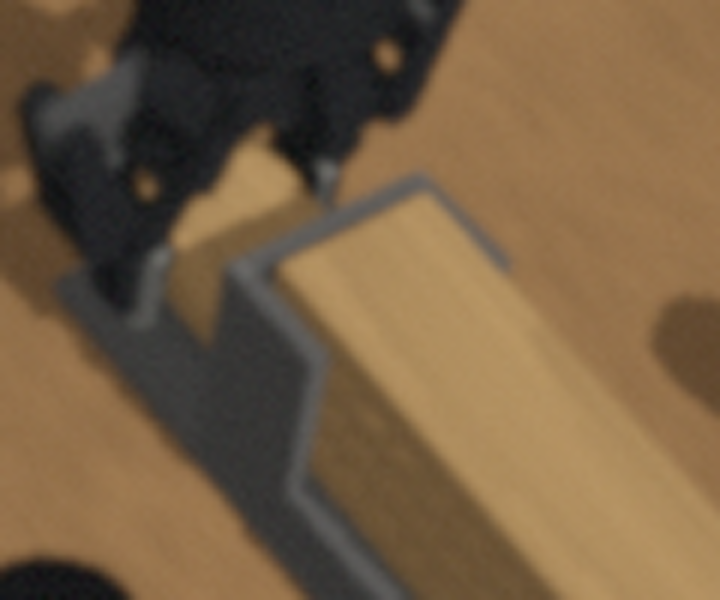

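The nose is up about 7 mm and clear of the lip, and the stack is still in place. Drawing now.

Call:
{"name": "move_arm", "arguments": {
  "series": [
    [0,0,0,-0.6,0,0.02,0.4],
    [0,0,0,-1.4,0,0.05,0.4],
    [0,0.008,0,-2.2,0,0.08,0.4],
    [0,0.015,0,-3.0,0,0.12,0.4],
    [0,0.023,0,-3.9,0,0.16,0.4]
  ]
}}

```text
time_s: 7.17
eef_pos: [540.5, 168.0, -11.0]
ee_rot: [0.007, 0.7, 0.714, -0.009]
force: [0.1, 3.4, -5.0]
grip_width: 0.575
```

Run:
```python
from h import *
from rig import capture
tgt((541.5,130,-10),np.radians(91.2))
c=capture("side");crop(c,180,230,200,150,4,'pics/s15.png')
```

```text
t 7.17 pos [540.5 168.  -11. ] yaw 91.13 F [ 0.1  3.4 -5. ] g 0.575
row [-0.003  0.023 -0.001] [-3.81  0.02 -0.02]
```

View pics/s15.png

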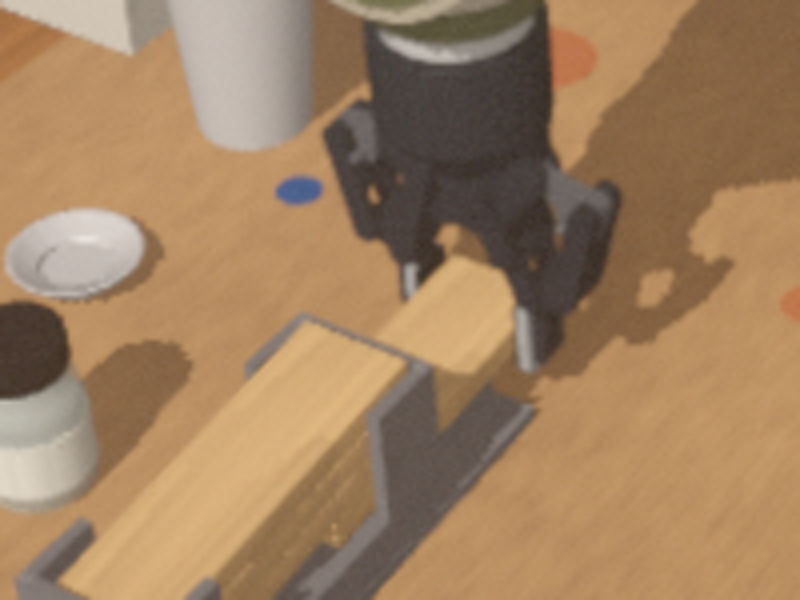

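The blank is coming out (exposed to (437,430)) and the stack is still in. Forces are small, so I'll keep drawing.

Call:
{"name": "move_arm", "arguments": {
  "series": [
    [0,0.004,0,-0.8,0,-0.03,0.4],
    [0,0.008,0,-1.6,0.02,-0.05,0.4],
    [0,0.012,0,-2.4,0.02,-0.07,0.4],
    [0,0.016,0,-3.2,0.02,-0.07,0.4],
    [0,0.018,0,-4.0,0.02,-0.07,0.4]
  ]
}}

```text
time_s: 7.63
eef_pos: [541.7, 125.5, -9.3]
ee_rot: [0.0, 0.701, 0.713, -0.003]
force: [-0.1, 0.7, -2.1]
grip_width: 0.572
```

Run:
```python
from h import *
from rig import capture
tgt((542,70,-8),np.radians(91.2))
c=capture("side");crop(c,180,230,200,150,4,'pics/s16.png')
```

```text
t 7.63 pos [541.7 125.5  -9.3] yaw 91.04 F [-0.1  0.7 -2.1] g 0.572
row [-0.003  0.005 -0.003] [-5.55 -0.07 -0.11]
```

View pics/s16.png

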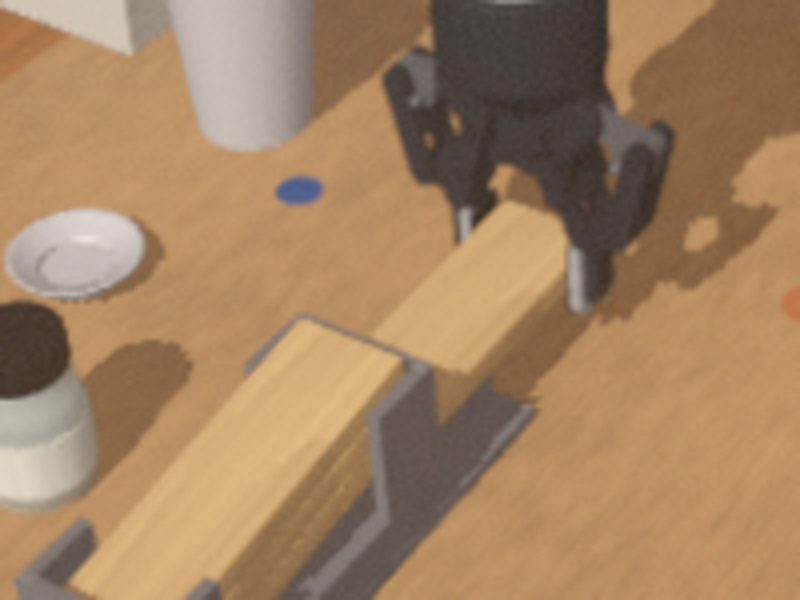

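Call:
{"name": "move_arm", "arguments": {
  "series": [
    [0,0.002,0,-0.9,0,-0.03,0.4],
    [0,0.004,0,-1.8,0,-0.06,0.4],
    [0,0.005,0,-2.7,0,-0.1,0.4],
    [0,0.005,0,-3.6,0,-0.1,0.4],
    [0,0.005,0,-4.4,0,-0.1,0.4]
  ]
}}

```text
time_s: 8.1
eef_pos: [542.8, 79.2, -7.9]
ee_rot: [-0.001, 0.701, 0.713, -0.001]
force: [-0.3, -0.8, -1.2]
grip_width: 0.575
```

Run:
```python
from h import *
from rig import capture
tgt((543,50,60),np.radians(91.2))
c=capture("side");crop(c,180,230,200,150,4,'pics/s17.png')
c=capture("scene");crop(c,300,250,200,150,4,'pics/s18.png')
```

```text
t 8.1 pos [542.8  79.2  -7.9] yaw 90.97 F [-0.3 -0.8 -1.2] g 0.575
row [-0.003  0.    -0.004] [-2.92 -0.05 -6.79]
```

View pics/s17.png

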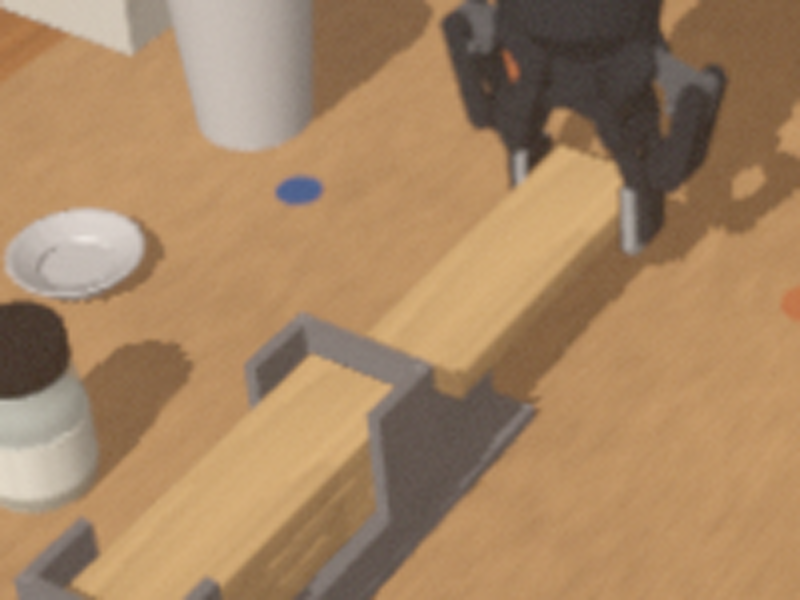

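View pics/s18.png

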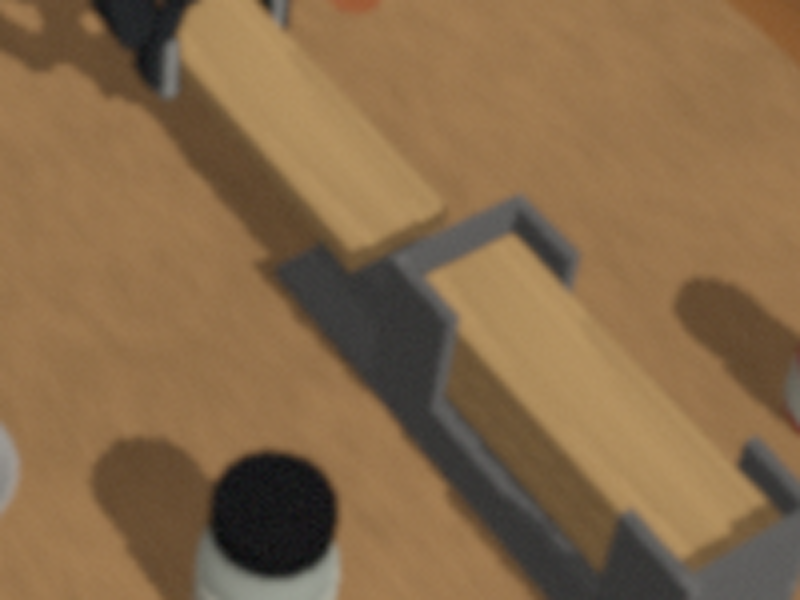

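Blank 1 is fully out (tail at (455,385) in the side crop, in front of the wall), and the other three sank inside the column. Now back off, lift and carry.

Call:
{"name": "move_arm", "arguments": {
  "series": [
    [0,0,0,-1.5,0,-0.5,0.4],
    [0,0,0.005,-3.5,0,-2,0.4],
    [0,0,0.01,-6,0,-4.5,0.4],
    [0,0,0.02,-9.5,0.1,-6.3,0.4],
    [0,0,0.03,-13,0.2,-6.8,0.4]
  ]
}}

```text
time_s: 8.62
eef_pos: [548.4, -52.0, 63.1]
ee_rot: [0.001, 0.712, 0.702, -0.0]
force: [-0.0, -0.3, -1.4]
grip_width: 0.575
```

Run:
```python
from h import *
tgt((557.5,-322.7,60),np.radians(88.2))
```

```text
t 8.62 pos [548.4 -52.   63.1] yaw 89.25 F [-0.  -0.3 -1.4] g 0.575
row [0.001 0.001 0.018] [-27.06   1.26   0.35]
```

Call:
{"name": "move_arm", "arguments": {
  "series": [
    [0,0,0.006,-4,0.2,0,0.4],
    [0,0,0.012,-8,0.4,0,0.4],
    [0,0,0.018,-12,0.6,0,0.4],
    [0,0,0.018,-16,0.8,0,0.4],
    [0,0,0.018,-19,0.9,0,0.4]
  ]
}}

```text
time_s: 9.03
eef_pos: [554.8, -245.0, 63.5]
ee_rot: [0.001, 0.718, 0.696, -0.0]
force: [-0.1, 0.4, -1.2]
grip_width: 0.572
```

Run:
```python
from h import *
tgt((557.5,-322.7,40),np.radians(88.2))
```

```text
t 9.03 pos [ 554.8 -245.    63.5] yaw 88.15 F [-0.1  0.4 -1.2] g 0.572
row [ 0.002  0.002 -0.001] [-7.75  0.51  2.36]
```

Call:
{"name": "move_arm", "arguments": {
  "series": [
    [0,0,0,-3,0.2,0.5,0.4],
    [0,0,0,-6,0.4,1.5,0.4],
    [0,0,0,-7.7,0.5,2.4,0.4],
    [0,0,0,-7.8,0.5,3.2,0.4],
    [0,0,0,-7.8,0.5,3.5,0.4]
  ]
}}

```text
time_s: 9.45
eef_pos: [556.7, -323.0, 26.9]
ee_rot: [0.0, 0.719, 0.695, -0.0]
force: [0.0, -0.2, -0.2]
grip_width: 0.573
```

Call:
{"name": "move_arm", "arguments": {
  "series": [
    [0,0,0,0,0,0,0.4]
  ]
}}

```text
time_s: 9.53
eef_pos: [556.6, -321.6, 26.2]
ee_rot: [-0.001, 0.719, 0.695, 0.0]
force: [-0.3, 0.6, -0.8]
grip_width: 0.573
```

Run:
```python
from h import *
from rig import capture
import pickle
tgt((557.5,-322.7,-7),np.radians(88.2))
d={n:capture(n) for n in("scene","side","wrist")}
pickle.dump(d,open("c6.pkl","wb"))
cv2.imwrite('pics/w7.png',d["wrist"]['frame'][:,:,::-1])
crop(d["scene"],190,90,160,120,4,'pics/s19.png')
crop(d["side"],330,120,160,120,4,'pics/s20.png')
```

```text
t 9.53 pos [ 556.6 -321.6   26.2] yaw 88.13 F [-0.3  0.6 -0.8] g 0.573
row [-0.001 -0.001 -0.001] [-0.11  0.1   3.32]
```

View pics/w7.png

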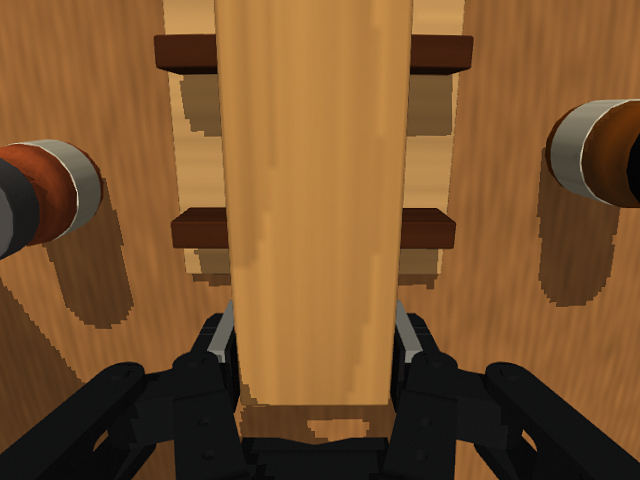

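View pics/s19.png

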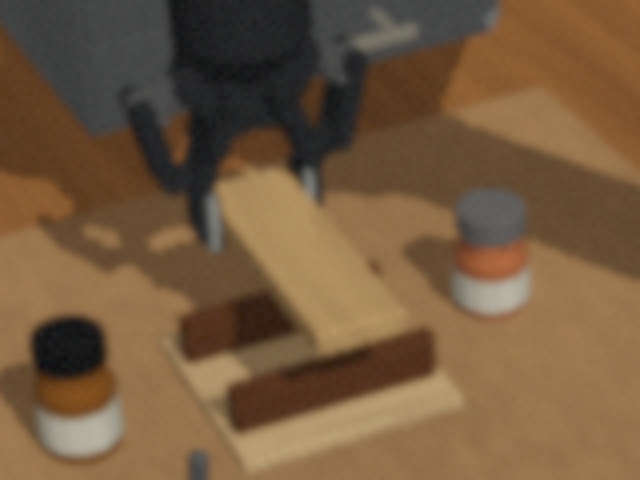

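View pics/s20.png

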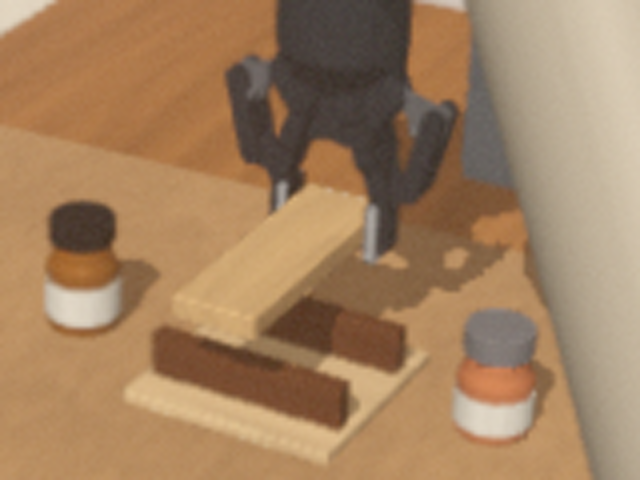

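The blank is held above the stand. The tail end is at (318–408, 325) in the scene crop and (177–247, 315) in the side crop, over the +y bar. I'll measure it against the stand.

Run:
```python
from h import *
import pickle
d=pickle.load(open("c6.pkl","rb"));S,T,W=d["scene"],d["side"],d["wrist"]
u=lambda p,a,b:(p[0]/4+a-.375,p[1]/4+b-.375)
for n,a,b in(("tail+x",(316,338),(177,297)),("tail-x",(409,310),(247,330)),("nose+x",(217,187),(310,188)),("nose-x",(285,170),(370,200))):
    p,e=tri(S,u(a,190,90),T,u(b,330,120));print(n,p.round(1),round(e,1))
# wrist: bars at z36: ends on both sides; blank edges nose at row 404
for n,uv,z in(("bar2 L",(155,50),36),("bar2 R",(472,52),36),("bar1 L",(173,222),36),("bar1 R",(455,222),36),
  ("bar2 topL",(155,35),36),("bar2topR",(472,38),36),("bar1 topL",(173,209),36),("bar1 topR",(450,209),36),
  ("noseL",(241,404),88),("noseR",(390,405),88),("edge L",(217,20),88),("edgeR",(411,20),88)):
    print(n,plane(W,uv,z).round(1))
cv2.imwrite("pics/w7b.png",cv2.resize(W["frame"][0:420,140:480,::-1],None,fx=1.4,fy=1.4))
```

```text
tail+x [ 584.9 -184.5   83. ] 2.1
tail-x [ 535.7 -174.1   85.6] 5.6
nose+x [ 575.2 -331.    89.3] 0.1
nose-x [ 535.6 -326.6   92.2] 2.1
bar2 L [ 501.  -220.3   36. ]
bar2 R [ 620.6 -224.8   36. ]
bar1 L [ 499.6 -287.5   36. ]
bar1 R [ 618.  -291.2   36. ]
bar2 topL [ 501.6 -215.    36. ]
bar2topR [ 620.3 -219.8   36. ]
bar1 topL [ 500.4 -281.9   36. ]
bar1 topR [ 615.5 -285.5   36. ]
noseL [ 532.8 -338.    88. ]
noseR [ 582.9 -340.    88. ]
edge L [ 536.5 -221.9   88. ]
edgeR [ 585.6 -223.5   88. ]
```

The blank's centre is at about (560.1, −258.6) against the stand's (559.8, −259.3), and the yaw matches within about 0.3°. The tail droops about 2°, so I'll level it while coming down.

Call:
{"name": "move_arm", "arguments": {
  "series": [
    [0,0.01,0,0,0,0.8,0.4],
    [0,0.02,0,0.03,0,1.6,0.4],
    [0,0.03,0,0.06,0,2.4,0.4],
    [0,0.03,0,0.06,0,3.0,0.4],
    [0,0.03,0,0.06,0,3.3,0.4]
  ]
}}

```text
time_s: 10.1
eef_pos: [556.6, -321.0, -7.1]
ee_rot: [-0.011, 0.718, 0.696, 0.011]
force: [-0.8, -1.0, -1.7]
grip_width: 0.576
```

Run:
```python
from h import *
from rig import capture
import pickle
tgt((557,-322,-12),np.radians(88.2))
d={n:capture(n) for n in("scene","side")}
crop(d["scene"],190,90,160,120,4,'pics/s21.png')
crop(d["side"],330,120,160,120,4,'pics/s22.png')
```

```text
t 10.1 pos [ 556.6 -321.    -7.1] yaw 88.15 F [-0.8 -1.  -1.7] g 0.576
row [-0.001 -0.031 -0.001] [-0.11  0.04  0.48]
```

View pics/s21.png

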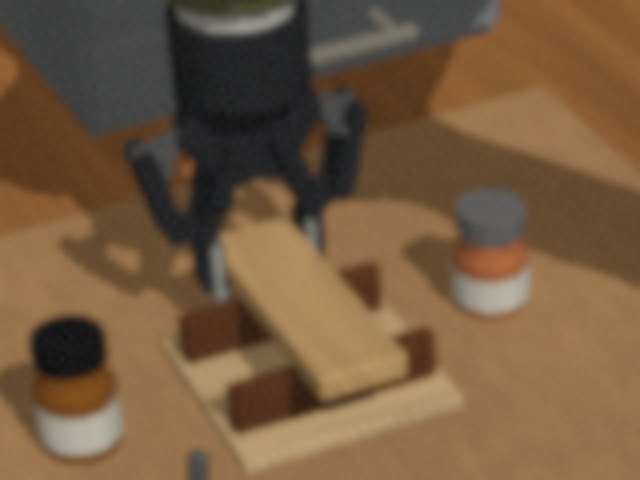

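View pics/s22.png

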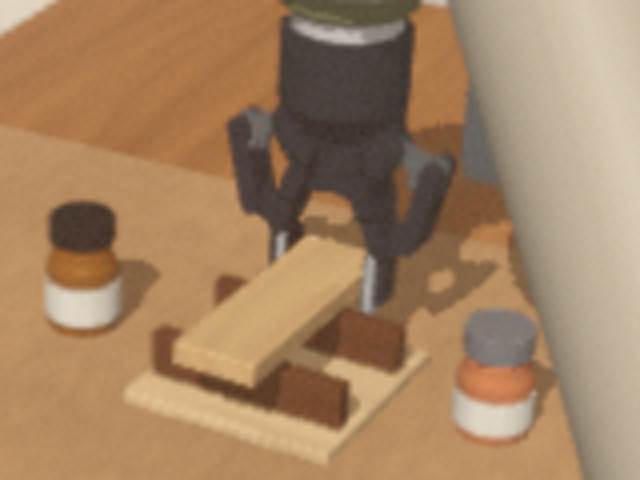

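Call:
{"name": "move_arm", "arguments": {
  "series": [
    [0,0,0,0,0,0.1,0.4],
    [0,0,0,0,0,0.2,0.4],
    [0,0,0,0,0,0.3,0.4],
    [0,0,0,0,0,0.4,0.4]
  ]
}}

```text
time_s: 10.53
eef_pos: [556.9, -321.0, -10.3]
ee_rot: [-0.011, 0.718, 0.696, 0.011]
force: [0.1, -0.5, 0.1]
grip_width: 0.575
```

Run:
```python
from h import *
from rig import capture,ctrl
import pickle
tgt((557,-322,-12),np.radians(88.2))
print(ctrl.sense()["wrist_torque"])
d={n:capture(n) for n in("scene","side","wrist")}
pickle.dump(d,open("c7.pkl","wb"))
crop(d["side"],360,160,90,70,8,'pics/s23.png')
cv2.imwrite('pics/w8.png',d["wrist"]['frame'][:,:,::-1])
```

```text
t 10.53 pos [ 556.9 -321.   -10.3] yaw 88.17 F [ 0.1 -0.5  0.1] g 0.575
row [-0.    -0.03  -0.001] [-0.1   0.01  0.16]
[-0.11416916 -0.00547266  0.02699219]
```

View pics/s23.png

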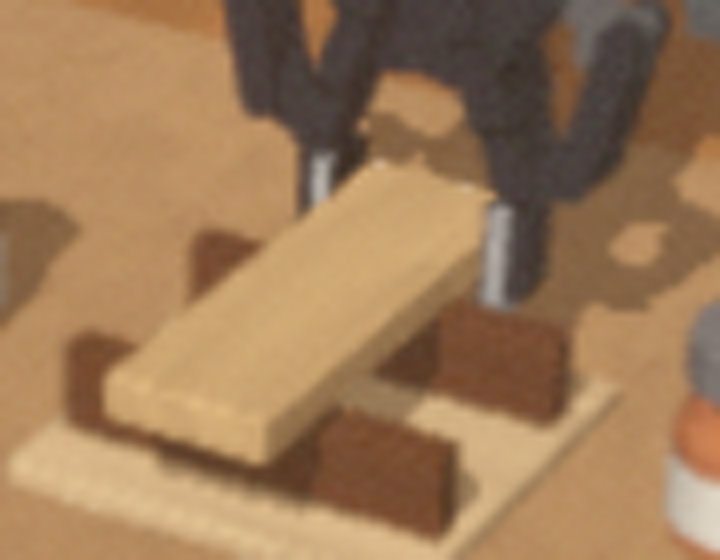

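View pics/w8.png

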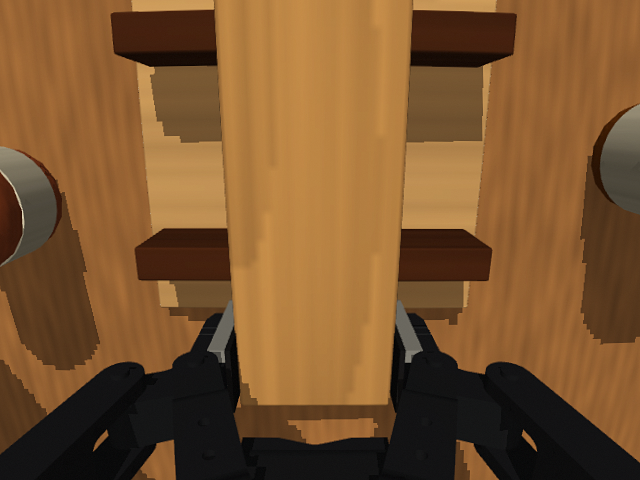

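Call:
{"name": "move_arm", "arguments": {
  "series": [
    [0,0,0,0,0,0.06,0.4],
    [0,0,0,0,0,0.12,0.4],
    [0,0,0,0,0,0.12,0.4]
  ]
}}

```text
time_s: 10.93
eef_pos: [556.8, -320.9, -11.7]
ee_rot: [-0.011, 0.718, 0.696, 0.011]
force: [0.1, 0.4, -1.0]
grip_width: 0.574
```

Run:
```python
from h import *
from rig import ctrl
tgt((557,-322,-12),np.radians(88.2))
print(ctrl.sense()["wrist_torque"])
```

```text
t 10.93 pos [ 556.8 -320.9  -11.7] yaw 88.17 F [ 0.1  0.4 -1. ] g 0.574
row [-0.001 -0.03  -0.001] [-0.11  0.02  0.02]
[-0.04618998 -0.01395008  0.0272279 ]
```

Call:
{"name": "move_arm", "arguments": {
  "series": [
    [0,0,0,0,0,0.05,0.4],
    [0,0,0,0,0,0.1,0.4],
    [0,0,0,0,0,0.1,0.4]
  ]
}}

```text
time_s: 11.18
eef_pos: [556.8, -320.9, -12.5]
ee_rot: [-0.011, 0.718, 0.696, 0.011]
force: [-1.4, -0.7, 0.8]
grip_width: 0.573
```

Run:
```python
from h import *
from rig import ctrl
tgt((557,-322,-12),np.radians(88.2))
print(ctrl.sense()["wrist_torque"])
```

```text
t 11.18 pos [ 556.8 -320.9  -12.5] yaw 88.17 F [-1.4 -0.7  0.8] g 0.573
row [-0.001 -0.03  -0.001] [-0.11  0.02 -0.05]
[0.04741023 0.11591583 0.01743997]
```

Call:
{"name": "move_arm", "arguments": {
  "series": [
    [0,0,0,0,0,0.05,0.4],
    [0,0,0,0,0,0.1,0.4],
    [0,0,0,0,0,0.1,0.4]
  ]
}}

```text
time_s: 11.43
eef_pos: [556.9, -321.0, -12.6]
ee_rot: [-0.011, 0.718, 0.696, 0.011]
force: [-3.9, 2.1, 7.1]
grip_width: 0.575
```

Run:
```python
from h import *
from rig import ctrl,capture
tgt((557,-322,-12),np.radians(88.2))
print(ctrl.sense()["wrist_torque"])
c=capture("side");crop(c,360,160,90,70,8,'pics/s24.png')
c=capture("scene");crop(c,220,110,90,70,8,'pics/s25.png')
```

```text
t 11.43 pos [ 556.9 -321.   -12.6] yaw 88.18 F [-3.9  2.1  7.1] g 0.575
row [-0.   -0.03 -0.  ] [-0.1   0.02 -0.07]
[0.39841095 0.52947667 0.08162754]
```

View pics/s24.png

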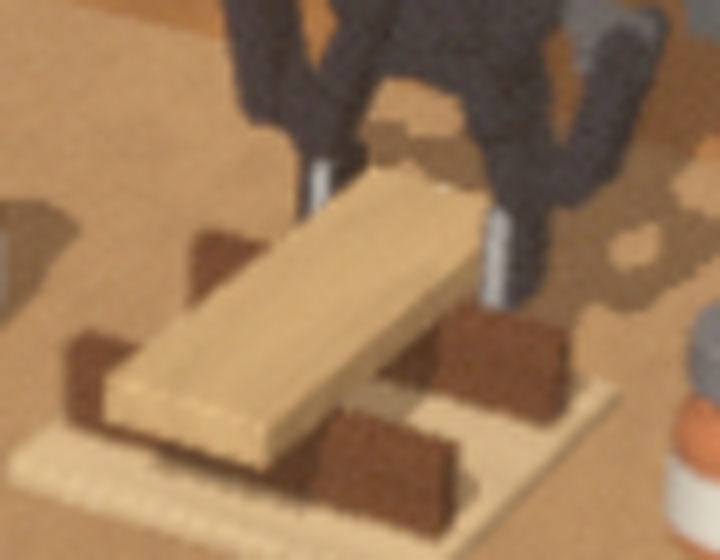

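View pics/s25.png

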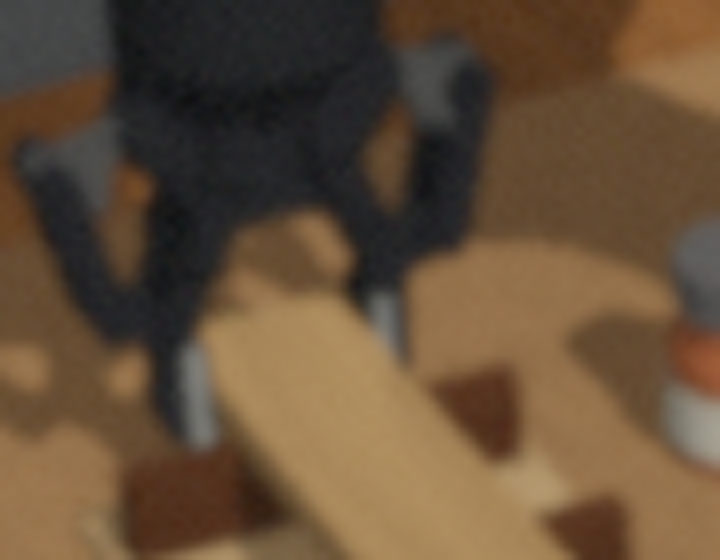

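Contact is 7 N on both bars. I'll ease the push and open gently.

Call:
{"name": "move_arm", "arguments": {
  "series": [
    [0,0,0,0,0,0,0.4],
    [0,0,0,0,0,0,0.6],
    [0,0,0,0,0,0,0.64],
    [0,0,0,0,0,0,0.7],
    [0,0,0,0,0,0,0.8]
  ],
  "grip_force": 20
}}

```text
time_s: 11.95
eef_pos: [556.9, -321.0, -12.8]
ee_rot: [-0.011, 0.718, 0.696, 0.011]
force: [-0.3, -0.5, 0.0]
grip_width: 0.791
```

Call:
{"name": "move_arm", "arguments": {
  "series": [
    [0,0,0,0,0,0,0.95],
    [0,0,0,0,0,0,1],
    [0,0,0,0,0,0,1],
    [0,0,0,0,0,0,1]
  ]
}}

```text
time_s: 12.28
eef_pos: [556.8, -320.9, -12.9]
ee_rot: [-0.011, 0.718, 0.696, 0.011]
force: [-0.5, -0.9, -0.2]
grip_width: 0.996
```

Run:
```python
from h import *
from rig import ctrl,capture
tgt((557,-322,60),np.radians(88.2))
c=capture("wrist");cv2.imwrite('pics/w9.png',c['frame'][:,:,::-1])
```

```text
t 12.28 pos [ 556.8 -320.9  -12.9] yaw 88.18 F [-0.5 -0.9 -0.2] g 0.996
row [-0.001 -0.03  -0.   ] [ 0.11  0.01 -7.29]
```

View pics/w9.png

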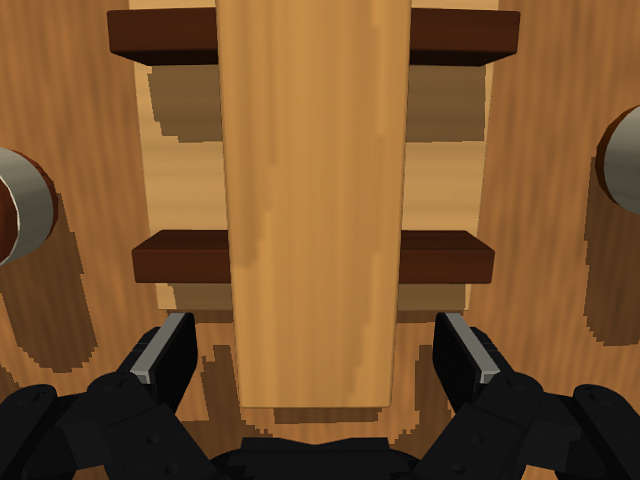

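The blank is released and lying across both bars, with the jaws clear on both sides (195 and 433 against blank edges 237 and 397). Now straight up, then a check from above.

Call:
{"name": "move_arm", "arguments": {
  "series": [
    [0,0,0,0,0,-2,1],
    [0,0,0,0,0,-5,1],
    [0,-0.03,0,0,0,-9,1],
    [0,-0.03,0,0,0,-13,1],
    [0,-0.03,0,0,0,-17,1]
  ]
}}

```text
time_s: 12.75
eef_pos: [556.6, -325.6, 159.1]
ee_rot: [-0.0, 0.718, 0.696, -0.0]
force: [-0.3, -0.6, 0.3]
grip_width: 1.001
```

Call:
{"name": "move_arm", "arguments": {
  "series": [
    [0,0,0,0,0,-3,1],
    [0,0,0,0,0,-6,1],
    [0,0,0,0,0,-8,1],
    [0,0,0,0,0,-8,1],
    [0,0,0,0,0,-8,1]
  ]
}}

```text
time_s: 13.17
eef_pos: [556.8, -325.8, 239.7]
ee_rot: [0.001, 0.718, 0.696, -0.0]
force: [-1.3, 0.3, 0.1]
grip_width: 0.998
```

Run:
```python
from h import *
from rig import ctrl,capture
import pickle
tgt((557,-322,240),np.radians(88.2))
d={n:capture(n) for n in("wrist","side","scene")}
pickle.dump(d,open("c8.pkl","wb"))
for n in d: cv2.imwrite(f'pics/{n}9.png',d[n]['frame'][:,:,::-1])
crop(d["wrist"],220,0,200,220,3.5,'pics/w10c.png')
```

```text
t 13.17 pos [ 556.8 -325.8  239.7] yaw 88.2 F [-1.3  0.3  0.1] g 0.998
row [ 0.001  0.001 -0.   ] [ 0.38  0.01 -0.03]
```

View pics/w10c.png

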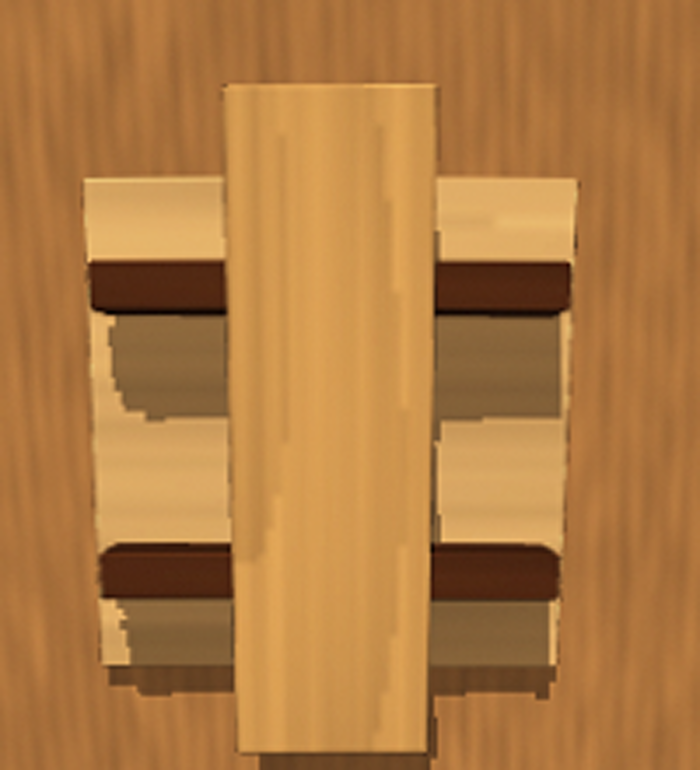

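View pics/side9.png

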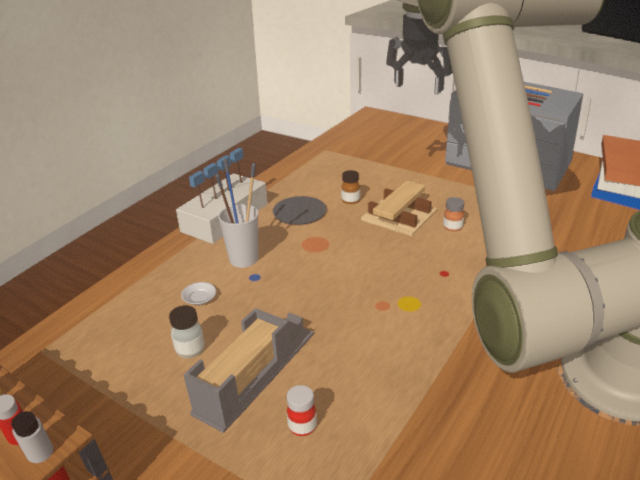

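View pics/scene9.png

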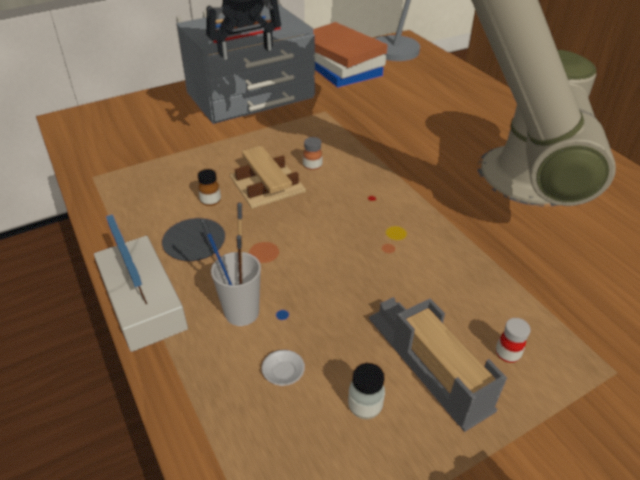

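Looking down, the blank's corners in the crop are (225,85), (437,85), (428,752) and (240,752), square across both bars. The jars, cup, palette and dish look unchanged, and the three other blanks are in the column. I'll put numbers on it.

Run:
```python
from h import *
import pickle
d=pickle.load(open("c8.pkl","rb"));W=d["wrist"]
u=lambda p:(p[0]/3.5+220-.36,p[1]/3.5-.36)
B=np.array([plane(W,u(p),50) for p in((225,85),(437,85),(428,752),(240,752))])
print(B[:,:2].round(1),"centre",B.mean(0).round(1), "len",np.linalg.norm((B[0]+B[1]-B[2]-B[3])/2).round(1))
a=(B[0]+B[1]-B[2]-B[3])/2;print("axis deg",np.degrees(np.arctan2(a[0],a[1])))
b=np.array([plane(W,u(p),36) for p in((89,262),(571,264),(101,551),(559,553))])
for p in ((89,262),(571,262),(100,598),(559,598)): print(plane(W,u(p),36)[:2].round(1))
c0=pickle.load(open("c0.pkl","rb"))
for n in("scene","side"):
    df=cv2.absdiff(cv2.GaussianBlur(c0[n]["frame"],(5,5),0),cv2.GaussianBlur(d[n]["frame"],(5,5),0)).max(2)
    k=cv2.findContours((df>45).astype(np.uint8),0,2)[0]
    print(n,[cv2.boundingRect(x) for x in k if cv2.contourArea(x)>25])
```

```text
[[ 537.7 -179.1]
 [ 586.8 -180.6]
 [ 582.5 -339.9]
 [ 533.6 -338.3]] centre [ 560.2 -259.5   50. ] len 159.3
axis deg 1.5083788843439683
[ 501.2 -215.7]
[ 620.5 -219.4]
[ 497.8 -299. ]
[ 618.4 -302.7]
scene [(484, 362, 16, 22), (415, 328, 44, 49), (407, 303, 37, 19), (380, 300, 22, 25), (467, 205, 17, 12), (495, 192, 8, 8), (442, 184, 24, 22), (265, 176, 27, 15), (252, 176, 10, 6), (454, 175, 54, 44), (465, 174, 26, 19), (368, 165, 54, 29), (252, 159, 27, 15), (537, 147, 71, 55), (536, 131, 38, 13), (275, 116, 80, 38), (568, 111, 47, 81), (395, 102, 75, 64), (315, 99, 53, 35), (266, 95, 28, 11), (159, 87, 35, 28), (464, 83, 78, 73), (273, 75, 20, 7), (589, 73, 13, 34), (247, 54, 46, 13), (313, 32, 49, 31), (497, 0, 69, 79), (457, 0, 42, 94), (443, 0, 53, 101), (373, 0, 13, 17), (344, 0, 8, 9), (205, 0, 75, 58)]
side [(192, 363, 13, 15), (507, 357, 54, 20), (563, 351, 19, 12), (234, 337, 37, 37), (285, 314, 19, 23), (242, 313, 38, 18), (473, 263, 154, 108), (536, 217, 10, 35), (538, 206, 90, 58), (462, 206, 13, 49), (373, 204, 25, 15), (468, 201, 66, 66), (385, 191, 28, 14), (566, 185, 11, 5), (475, 169, 86, 36), (570, 156, 29, 31), (604, 136, 30, 45), (524, 89, 32, 94), (468, 75, 41, 92), (559, 67, 10, 22), (531, 52, 18, 9), (601, 37, 39, 89), (472, 29, 23, 23), (487, 17, 27, 11), (471, 8, 11, 9), (597, 0, 43, 40), (585, 0, 12, 22), (577, 0, 7, 18), (518, 0, 56, 38), (485, 0, 32, 6), (386, 0, 82, 94)]
```

```bash
python3 -c "
from rig import job
print(job.finish_job())"
```

```text
the job is handed in; nothing more can be done
None
```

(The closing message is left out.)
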